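# Set up a turned shaft on V-blocks for a run-out check

## Task

Set up the shaft for its run-out check on the aluminium plate: first stand the two V-blocks in the two scribed outlines, their grooves in one line, and lay the shaft across both grooves, midway, with its thin spigot end to the left as seen from the robot. Then stand the step block on the plate beyond the spigot as an end stop, in line with the shaft, its tall end facing the spigot and less than a finger's width from it, and last of all press the gauging probe down into the cradle's sprung jaws until it snaps fully home between them, midway along its barrel, its red tip towards the shaft. Leave the ring gauge and the micrometer where they lie.

Things in the scene. Friction and masses are not known exactly. Their poses are not given: they have to be found in the camera images.
- plate: Fixed aluminium plate, 200 x 260 x 15 mm, a rim of tapped holes; turned at most 0.15 rad. Origin: centre of the underside; top at z = 15. x away from the robot, y to the left. Scribed on top: two V-block outlines, 66 (x) by 41 mm (y), centred at (-55, +15) and (-55, -75) mm, their midpoint (-55, -30), and a centre line along y through both. Left of them it is bare (end stop near (-55, +89)).
- cradle: Probe cradle fixed on the plate. Origin: underside of its 96 x 34 x 8 mm grey foot, on the plate's top; axes as the plate's. At x = +-28 mm a pair of sprung jaws each (46 mm between the pairs) for the probe lying along x. Jaw tops 53 mm up, 20 mm apart. Seated, the barrel's axis is 37.5 mm over the origin; resting unsnapped about 50. Pushing in takes about 10 N.
- v_block_1: Steel V-block, 35 mm thick (x), 60 mm wide (y), 40 mm high. Origin: centre of its underside. A 90 degree V-groove in its top runs along its x axis: 40 mm wide at the top, bottom of the groove at z = 20. Grasp across the 35 mm faces, low, below the groove. Like the other V-block; either may go in either outline (thickness along the plate's y). 0.38 kg.
- v_block_2: The other, equal V-block: same size, origin and axes as the first.
- shaft: Turned steel shaft, about 0.5 kg. Axis along its y; origin on the axis. 25 mm diameter from y = -70 to +70 mm, then a thinner spigot of 18 mm diameter and 18 mm length at the +y end (end face at y = +88). Lying on the desk its axis is at z = 12.5. In the V-blocks its axis lies 37.7 mm over the plate's top. x and z turn as it rolls.
- step_block: Black step block (clamping stair), 24 mm thick (x), 50 mm long (y). Origin: centre of its underside. The stairs rise along +y: 37 mm high at the +y end face (the tall end), 7 mm at the -y end. Grasp across the 24 mm. 0.19 kg.
- probe: Plunger-type gauging probe: steel barrel of 16 mm diameter from x = -45 to +45 mm, dark nose and a thin plunger with a small red tip reaching to x = -68 mm, black cap to x = +52. Axis along its x; origin on the axis, midway along the barrel. Lying on the desk its axis is at z = 8. Grasp at the origin across the barrel. 0.12 kg. x is its length; y and z turn as it rolls.
- ring_gauge: Steel setting ring, 50 mm diameter, 18 mm high, lying among the parts. Origin: centre of its underside. Not to be moved.
- micrometer: Outside micrometer, 134 mm long (y), 45 mm wide, 17 mm high, lying right of the plate. Origin: centre of its underside. Not to be moved.
Mind the look-alikes: they are no part of the job. What is shaped like the step_block but purple or turquoise is not meant.

How it is judged (in metres and radians):
On the way, in this order (a step that is already met when the one before it is completed fails the run):
1. both V-blocks stand in the scribed outlines, let go, with the shaft not yet on them ((((x of v_block_1 in the frame of plate between -0.065 and -0.045 m and y of v_block_1 in the frame of plate between 0.005 and 0.025 m and z of v_block_1 in the frame of plate between 0.012 and 0.018 m and angle between v_block_1's own z axis and vertical below 0.06 rad and angle between the x axis of v_block_1 and the y axis of plate, either way round below 0.14 rad) and (x of v_block_2 in the frame of plate between -0.065 and -0.045 m and y of v_block_2 in the frame of plate between -0.085 and -0.065 m and z of v_block_2 in the frame of plate between 0.012 and 0.018 m and angle between v_block_2's own z axis and vertical below 0.06 rad and angle between the x axis of v_block_2 and the y axis of plate, either way round below 0.14 rad)) or ((x of v_block_2 in the frame of plate between -0.065 and -0.045 m and y of v_block_2 in the frame of plate between 0.005 and 0.025 m and z of v_block_2 in the frame of plate between 0.012 and 0.018 m and angle between v_block_2's own z axis and vertical below 0.06 rad and angle between the x axis of v_block_2 and the y axis of plate, either way round below 0.14 rad) and (x of v_block_1 in the frame of plate between -0.065 and -0.045 m and y of v_block_1 in the frame of plate between -0.085 and -0.065 m and z of v_block_1 in the frame of plate between 0.012 and 0.018 m and angle between v_block_1's own z axis and vertical below 0.06 rad and angle between the x axis of v_block_1 and the y axis of plate, either way round below 0.14 rad))) and contact force between the fingers and v_block_1 below 0.05 N and contact force between the fingers and v_block_2 below 0.05 N and not (x of shaft in the frame of plate between -0.067 and -0.043 m and y of shaft in the frame of plate between -0.042 and -0.018 m and z of shaft in the frame of plate between 0.0495 and 0.0555 m and angle between the y axis of shaft and the y axis of plate, either way round below 0.15 rad and y of plate in the frame of shaft above 0 m)), for 0.2 s.
2. the shaft lies in both grooves, spigot to the left, let go ((((x of v_block_1 in the frame of plate between -0.065 and -0.045 m and y of v_block_1 in the frame of plate between 0.005 and 0.025 m and z of v_block_1 in the frame of plate between 0.012 and 0.018 m and angle between v_block_1's own z axis and vertical below 0.06 rad and angle between the x axis of v_block_1 and the y axis of plate, either way round below 0.14 rad) and (x of v_block_2 in the frame of plate between -0.065 and -0.045 m and y of v_block_2 in the frame of plate between -0.085 and -0.065 m and z of v_block_2 in the frame of plate between 0.012 and 0.018 m and angle between v_block_2's own z axis and vertical below 0.06 rad and angle between the x axis of v_block_2 and the y axis of plate, either way round below 0.14 rad)) or ((x of v_block_2 in the frame of plate between -0.065 and -0.045 m and y of v_block_2 in the frame of plate between 0.005 and 0.025 m and z of v_block_2 in the frame of plate between 0.012 and 0.018 m and angle between v_block_2's own z axis and vertical below 0.06 rad and angle between the x axis of v_block_2 and the y axis of plate, either way round below 0.14 rad) and (x of v_block_1 in the frame of plate between -0.065 and -0.045 m and y of v_block_1 in the frame of plate between -0.085 and -0.065 m and z of v_block_1 in the frame of plate between 0.012 and 0.018 m and angle between v_block_1's own z axis and vertical below 0.06 rad and angle between the x axis of v_block_1 and the y axis of plate, either way round below 0.14 rad))) and x of shaft in the frame of plate between -0.067 and -0.043 m and y of shaft in the frame of plate between -0.042 and -0.018 m and z of shaft in the frame of plate between 0.0495 and 0.0555 m and angle between the y axis of shaft and the y axis of plate, either way round below 0.15 rad and y of plate in the frame of shaft above 0 m and contact force between the fingers and shaft below 0.05 N), for 0.2 s.
3. the step block stands as end stop beyond the spigot, let go, the probe not yet in the cradle ((((x of v_block_1 in the frame of plate between -0.065 and -0.045 m and y of v_block_1 in the frame of plate between 0.005 and 0.025 m and z of v_block_1 in the frame of plate between 0.012 and 0.018 m and angle between v_block_1's own z axis and vertical below 0.06 rad and angle between the x axis of v_block_1 and the y axis of plate, either way round below 0.14 rad) and (x of v_block_2 in the frame of plate between -0.065 and -0.045 m and y of v_block_2 in the frame of plate between -0.085 and -0.065 m and z of v_block_2 in the frame of plate between 0.012 and 0.018 m and angle between v_block_2's own z axis and vertical below 0.06 rad and angle between the x axis of v_block_2 and the y axis of plate, either way round below 0.14 rad)) or ((x of v_block_2 in the frame of plate between -0.065 and -0.045 m and y of v_block_2 in the frame of plate between 0.005 and 0.025 m and z of v_block_2 in the frame of plate between 0.012 and 0.018 m and angle between v_block_2's own z axis and vertical below 0.06 rad and angle between the x axis of v_block_2 and the y axis of plate, either way round below 0.14 rad) and (x of v_block_1 in the frame of plate between -0.065 and -0.045 m and y of v_block_1 in the frame of plate between -0.085 and -0.065 m and z of v_block_1 in the frame of plate between 0.012 and 0.018 m and angle between v_block_1's own z axis and vertical below 0.06 rad and angle between the x axis of v_block_1 and the y axis of plate, either way round below 0.14 rad))) and x of shaft in the frame of plate between -0.067 and -0.043 m and y of shaft in the frame of plate between -0.042 and -0.018 m and z of shaft in the frame of plate between 0.0495 and 0.0555 m and angle between the y axis of shaft and the y axis of plate, either way round below 0.15 rad and y of plate in the frame of shaft above 0 m and y of step_block in the frame of shaft between 0.111 and 0.128 m and x of shaft in the frame of step_block between -0.015 and 0.015 m and x of step_block in the frame of plate between -0.07 and -0.04 m and z of step_block in the frame of plate between 0.012 and 0.018 m and angle between step_block's own z axis and vertical below 0.06 rad and angle between the y axis of step_block and the y axis of plate, either way round below 0.17 rad and y of shaft in the frame of step_block above 0.05 m and contact force between the fingers and step_block below 0.05 N and not (x of probe in the frame of cradle between -0.008 and 0.008 m and y of probe in the frame of cradle between -0.0025 and 0.0025 m and z of probe in the frame of cradle between 0.0351 and 0.0395 m and angle between the x axis of probe and the x axis of cradle, either way round below 0.06 rad and x of cradle in the frame of probe above -0.02 m and x of shaft in the frame of probe below -0.04 m)), for 0.2 s.
4. the probe is snapped home in the cradle (x of probe in the frame of cradle between -0.008 and 0.008 m and y of probe in the frame of cradle between -0.0025 and 0.0025 m and z of probe in the frame of cradle between 0.0351 and 0.0395 m and angle between the x axis of probe and the x axis of cradle, either way round below 0.06 rad and x of cradle in the frame of probe above -0.02 m and x of shaft in the frame of probe below -0.04 m), for 0.2 s.
At the end, for the whole second after the job is handed in: V-blocks in the outlines (10 mm, 0.14 rad); shaft in both grooves, centred to 12 mm, spigot left; step block beyond it, tall face within 15 mm of the spigot, in line to 15 mm; probe snapped home, centred to 8 mm, tip to the shaft; all released and at rest, ring gauge and micrometer unmoved (15 mm) (all of step 4 and (((x of v_block_1 in the frame of plate between -0.065 and -0.045 m and y of v_block_1 in the frame of plate between 0.005 and 0.025 m and z of v_block_1 in the frame of plate between 0.012 and 0.018 m and angle between v_block_1's own z axis and vertical below 0.06 rad and angle between the x axis of v_block_1 and the y axis of plate, either way round below 0.14 rad) and (x of v_block_2 in the frame of plate between -0.065 and -0.045 m and y of v_block_2 in the frame of plate between -0.085 and -0.065 m and z of v_block_2 in the frame of plate between 0.012 and 0.018 m and angle between v_block_2's own z axis and vertical below 0.06 rad and angle between the x axis of v_block_2 and the y axis of plate, either way round below 0.14 rad)) or ((x of v_block_2 in the frame of plate between -0.065 and -0.045 m and y of v_block_2 in the frame of plate between 0.005 and 0.025 m and z of v_block_2 in the frame of plate between 0.012 and 0.018 m and angle between v_block_2's own z axis and vertical below 0.06 rad and angle between the x axis of v_block_2 and the y axis of plate, either way round below 0.14 rad) and (x of v_block_1 in the frame of plate between -0.065 and -0.045 m and y of v_block_1 in the frame of plate between -0.085 and -0.065 m and z of v_block_1 in the frame of plate between 0.012 and 0.018 m and angle between v_block_1's own z axis and vertical below 0.06 rad and angle between the x axis of v_block_1 and the y axis of plate, either way round below 0.14 rad))) and x of shaft in the frame of plate between -0.067 and -0.043 m and y of shaft in the frame of plate between -0.042 and -0.018 m and z of shaft in the frame of plate between 0.0495 and 0.0555 m and angle between the y axis of shaft and the y axis of plate, either way round below 0.15 rad and y of plate in the frame of shaft above 0 m and y of step_block in the frame of shaft between 0.111 and 0.128 m and x of shaft in the frame of step_block between -0.015 and 0.015 m and x of step_block in the frame of plate between -0.07 and -0.04 m and z of step_block in the frame of plate between 0.012 and 0.018 m and angle between step_block's own z axis and vertical below 0.06 rad and angle between the y axis of step_block and the y axis of plate, either way round below 0.17 rad and y of shaft in the frame of step_block above 0.05 m and linear speed of each of v_block_1, v_block_2, shaft, step_block, probe below 0.02 m/s); the robot touches nothing.
It fails at once if the ring gauge is moved by more than 15 mm (distance of ring_gauge from where it was at the start of the episode above 0.015 m).
It fails at once if the micrometer is moved by more than 15 mm (distance of micrometer from where it was at the start of the episode above 0.015 m).
It also fails if it takes over 125 s, if anything falls off the work surface, if the arm or the gripper's body presses on something with over 40 N, if the wrist force passes 120 N, or if a joint passes its speed limit or range.

## Robot

A 6-joint arm with a two-finger parallel gripper is mounted at the origin on a cart in front of the work surface, level with it; the furniture and walls round the work are solid. World frame = base frame: x ahead of the robot, y to its left, z up, the work surface at z = 0. Lengths are in mm, angles in rad, forces in N, time in s.
With the tool pointing down it reaches from about 275 to 750 mm from the base axis. Payload 10.2 kg.
Tool frame: the origin (TCP) lies at the very end of the fingers, on their centre line; the grasp point (between the pads) lies 19 mm behind it; z points along the fingers, y is the line along which they close (so a half turn about z gives the same grasp; the last joint's range is limited). The gripper opens to 85 mm and grips with 20 to 120 N. Pads are 22 mm wide; open, the fingers measure 114 mm over their backs; the gripper's body (76 mm by 85 mm) begins 54 mm behind the grasp point. The pads swing forward as they close: fully open they stand 13 mm farther back than shut.
Start: joints at [-1.503, 0.313, 1.498, -0, 1.331, -0.223], TCP at [150.514, -502.968, 231.294] pointing down, gripper open.
Joint ranges: [-2.94, 2.94], [-0.97, 2.17], [0.19, 2.56], [-1.23, 4.37], [0.02, 3.11], [-2.88, 2.88]. Speed limits (rad/s): [2.39, 2.39, 3.01, 3.14, 3.14, 3.14].

## Interface

Orientations are given as a unit quaternion [w, x, y, z].
In Python, from rig import * gives the robot as it stands. The module is installed in compiled form; this text tells all that it offers.
- The arm moves only by the shell command python3 -m crank 'ROWS' [FORCE]. ROWS is JSON, a list that holds one entry, the list of rows, each a list of 7 numbers: the shift along the tool's x, y, z in units of 25 mm (1.0 is 25 mm), then the turn, a rotation vector about the tool's x, y, z in units of 8 degrees (1.0 is 8 degrees), then the finger opening in mm, from 0 to 85.4. A call has exactly 8 rows; each row shifts and turns the commanded pose from where the row before left it, along the tool's axes as they then stand; what a row does not reach is not made up. A row lasts 1/10 s, in which the tool goes at most 50 mm and 8.59 degrees, less where a joint would pass 70% of its speed; a pose out of reach is approached as far as the arm can. A call is refused whole if a number of a shift passes 1 or a number of a turn 1, either way. A call with a gripper value outside its range is refused whole. The fingers move at their own pace and stop on an object; FORCE is the grip in N (left out, the last holds). Time passes only in rows, so rows that do not move let the fingers close, or fill a call up. It gives the time, the measured TCP pose, the force, the opening and the grip force at its end, in the units of the state.
- sense(): the state, without advancing time (a new reading comes with each control period).
- capture(name): name is "scene" or "top" or "wrist"; returns the picture (384x512x3 uint8, blue, green, red); there is no depth.
- camera_model(name): a dict with "fx", "fy", "cx", "cy" (pixels), "world_from_camera" (4x4, takes a point from camera to world coordinates); the wrist camera has in their place "T_tool_cam" (4x4, takes a point from camera to tool coordinates, whose origin is the TCP and whose axes are the flange's). Camera axes: x right, y up, looking along -z (the intrinsics and any distortion apply to the point x, -y, -z); pixel columns grow to the right and rows downward; lengths in mm; the calibration is good to about 2 mm. A picture is of the moment at which its call begins: read the wrist's pose just before it. camera_model takes no time and is no camera call.
- finish_job(): hands the job in; it is judged then, once.
The state is a dict: "time_s": time; "joints": joint angles; "dq": joint speeds; "tau": joint torques, N m; "eef_pos": TCP position; "ee_rot": TCP orientation; "force": force on the tool from outside, world axes, zero at the start; "wrist_torque": the same for the moment, N m; "grip_width": opening from 0.0 (shut) to 1.0 (fully open); "grip_force": force on a finger pad.
Only numpy, scipy, OpenCV 4.12 (cv2) and the standard library are available. Lean on these libraries where they do the work, as an engineer would, in place of code of your own. Each camera call takes 0.05 s, during which the arm holds its last target. There are 200 camera calls.

## Working session

There is one attempt and no reset: what is moved stays moved. The work goes in short steps, Python scripts to look and compute and a shell command to move; the robot and the scene stay as the last step left them, time stands still between calls to the robot, and variables do not carry over. Pictures are saved under pics/ and viewed, at most 14 in all, crops included, and the job is handed in when it is done.

```bash
mkdir -p pics && python3 - <<'E'
from rig import *
import cv2, numpy as np
np.set_printoptions(precision=4,suppress=True)
for n in ("scene","top"):
    im=capture(n); cv2.imwrite(f"pics/{n}0.png",im)
    cv2.imwrite(f"pics/{n}0b.png",cv2.resize(im,(800,600),interpolation=cv2.INTER_CUBIC))
    print(n,camera_model(n))
print(camera_model("wrist")); print(sense())
E
```

```text
scene {'fx': 350.13638843272065, 'fy': 350.13638843272065, 'cx': 247.0215891127919, 'cy': 187.567197717248, 'world_from_camera': array([[ -0.6336,   0.4983,  -0.5918,  61.6115],
       [ -0.7735,  -0.4243,   0.4708, 390.1715],
       [ -0.0165,   0.7561,   0.6543, 606.7895],
       [  0.    ,   0.    ,   0.    ,   1.    ]])}
top {'fx': 355.0883279718029, 'fy': 355.0883279718029, 'cx': 257.2851207233357, 'cy': 195.53864122900106, 'world_from_camera': array([[ -0.029 ,   0.9982,  -0.0518, 504.2377],
       [ -0.9993,  -0.0302,  -0.0223, -34.3978],
       [ -0.0239,   0.0511,   0.9984, 930.9303],
       [  0.    ,   0.    ,   0.    ,   1.    ]])}
{'fx': 303.04772591974034, 'fy': 303.04772591974034, 'cx': 253.9813655616326, 'cy': 196.60543232510193, 'T_tool_cam': array([[  -0.0002,    0.949 ,    0.3153,   82.3174],
       [   1.    ,   -0.0002,    0.0011,   -0.6075],
       [   0.0011,    0.3153,   -0.949 , -142.1186],
       [   0.    ,    0.    ,    0.    ,    1.    ]])}
{'time_s': 0.1, 'joints': array([-1.5034,  0.3134,  1.4984,  0.    ,  1.331 , -0.2234]), 'dq': array([-0.0012, -0.0014, -0.0031, -0.0002, -0.0003, -0.0008]), 'tau': array([  0.0044, -41.2899, -26.0141,  -0.0001,   0.003 ,  -0.    ]), 'eef_pos': array([ 150.5001, -502.7285,  230.7967]), 'ee_rot': array([-0.0006,  0.9895,  0.1449,  0.    ]), 'force': array([ 0.2077,  0.7036, -0.405 ]), 'wrist_torque': array([-0.0323, -0.0598,  0.0108]), 'grip_force': 0.0, 'grip_width': 1.000886581464279}
```

View pics/top0b.png

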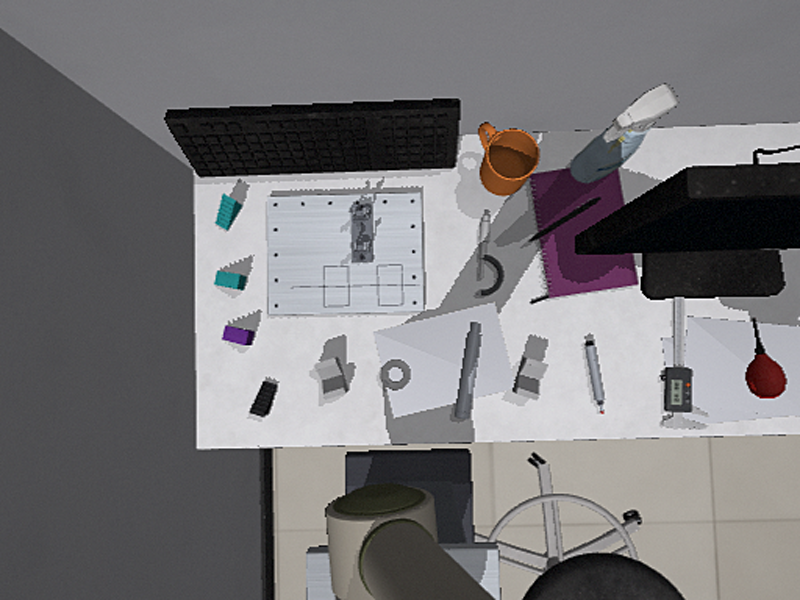

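View pics/scene0b.png

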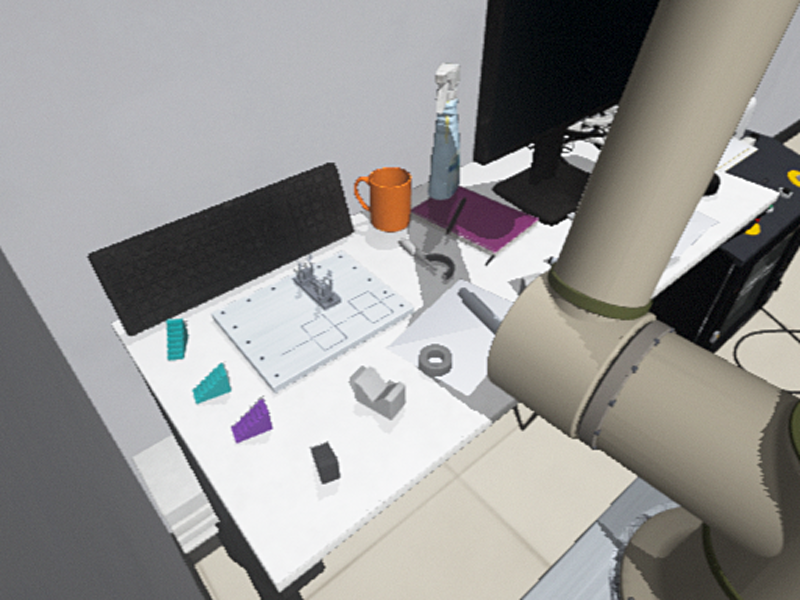

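The top picture (800x600) shows the plate with corners at about (268,194)–(425,315) and the cradle at (362,230). The V-blocks are at (332,377) and (530,373), the shaft at (468,370), the ring at (396,375) and the probe at (594,373) with its red tip at (601,410). The step-block shapes are black (263,398), purple (238,335), and turquoise (231,280) and (228,211). The black one fits the description; I'll confirm it in a crop.

```bash
cat > h.py <<'E'
from rig import *
import cv2, numpy as np, sys
from scipy.spatial.transform import Rotation as R
np.set_printoptions(precision=3,suppress=True)
def pose(s=None):
    s=s or sense(); q=s["ee_rot"]; T=np.eye(4)
    T[:3,:3]=R.from_quat([q[1],q[2],q[3],q[0]]).as_matrix(); T[:3,3]=s["eef_pos"]; return T
def yaw(T): return np.arctan2(T[1,0],T[0,0])
def snap(cam,name=None):
    T=pose(); im=capture(cam); m=camera_model(cam)
    m["T"]=T@m["T_tool_cam"] if cam=="wrist" else m["world_from_camera"]
    if name: cv2.imwrite(f"pics/{name}.png",im); np.savez(f"pics/{name}.npz",T=m["T"],K=[m["fx"],m["fy"],m["cx"],m["cy"]])
    return im,m
def load(name):
    z=np.load(f"pics/{name}.npz"); K=z["K"]; return cv2.imread(f"pics/{name}.png"),dict(T=z["T"],fx=K[0],fy=K[1],cx=K[2],cy=K[3])
def px2w(m,uv,z):
    uv=np.atleast_2d(np.asarray(uv,float)); z=np.broadcast_to(z,len(uv))
    d=np.c_[(uv[:,0]-m["cx"])/m["fx"],-(uv[:,1]-m["cy"])/m["fy"],-np.ones(len(uv))]@m["T"][:3,:3].T
    o=m["T"][:3,3]; return o+d*((z-o[2])/d[:,2])[:,None]
def w2px(m,P):
    p=(np.atleast_2d(P)-m["T"][:3,3])@m["T"][:3,:3]
    return np.c_[m["cx"]+m["fx"]*p[:,0]/-p[:,2],m["cy"]+m["fy"]*p[:,1]/p[:,2]]
def go(x,y,z,yw=None,n=8,s=None):
    """equal rows that lead from the present pose to tool-down TCP x,y,z and yaw"""
    T=pose(s); yw=yaw(T) if yw is None else yw
    dy=(yw-yaw(T)+np.pi)%(2*np.pi)-np.pi
    if abs(dy)>np.pi/2: dy-=np.sign(dy)*np.pi      # a half turn is the same grasp
    th=-dy/n; c=sum(R.from_euler('z',k*th).as_matrix() for k in range(n))
    d=T[:3,:3].T@(np.array([x,y,z])-T[:3,3])
    tilt=R.from_matrix(T[:3,:3]@R.from_euler('z',-dy).as_matrix()).inv()
    print("rows x%d:"%n,np.linalg.solve(c,d)/25,"turn z/row",np.degrees(th)/8,"| dxyz tool",d,"dyaw",dy,"tilt",T[2,:2])
E
python3 - <<'E'
from h import *
im=cv2.imread("pics/top0.png"); m=camera_model("top"); m["T"]=m["world_from_camera"]
s=1.5625
for n,u,v,z in [("pl",268,194,15),("pl",424,190,15),("pl",426,314,15),("pl",268,317,15),("cr",362,230,40),("vb",332,377,20),("vb",530,373,20),("sh_far",474,323,12),("sh_near",461,419,12),("ring",396,375,9),("probe",594,372,8),("tip",602,411,8),("step",263,398,20)]:
    print(n,px2w(m,[u/s,v/s],z)[0])
go(400,60,250,0)
E
```

```text
pl [746.16  205.795  15.   ]
pl [743.719 -56.235  15.   ]
pl [536.568 -53.101  15.   ]
pl [539.421 209.228  15.   ]
cr [675.077  46.864  40.   ]
vb [437.756 104.07   20.   ]
vb [ 435.444 -218.839   20.   ]
sh_far [ 519.447 -131.856   12.   ]
sh_near [ 363.01  -105.036   12.   ]
ring [437.356  -0.505   9.   ]
probe [ 433.311 -325.871    8.   ]
tip [ 369.51  -335.895    8.   ]
step [406.586 218.352  20.   ]
rows x8: [ 1.695 -2.582 -0.093] turn z/row 0.26030235823199865 | dxyz tool [ 400.356 -467.603  -18.574] dyaw -0.2907605249186651 tilt [ 0.    -0.001]
```

```bash
python3 -m crank '[[[0.87,-0.48,0,0,0,0,85],[0.87,-0.48,0,0,0,0,85],[0.87,-0.48,0,0,0,0,85],[0.87,-0.48,0,0,0,0,85],[0.87,-0.48,0,0,0,0,85],[0.87,-0.48,0,0,0,0,85],[0.87,-0.48,0,0,0,0,85],[0.87,-0.48,0,0,0,0,85]]]' 60 && python3 -m crank '[[[0.87,-0.48,0,0,0,0.3,85],[0.87,-0.48,0,0,0,0.3,85],[0.87,-0.48,0,0,0,0.3,85],[0.87,-0.48,0,0,0,0.3,85],[0.87,-0.4,0,0,0,0.3,85],[0.87,-0.4,0,0,0,0.3,85],[0.6,-0.3,0,0,0,0.3,85],[0,0,0,0,0,0,85]]]' && python3 - <<'E'
from h import *
im,m=snap("wrist","w1"); print(sense()["eef_pos"],yaw(pose()))
cv2.imwrite("pics/w1b.png",cv2.resize(im,(800,600),interpolation=cv2.INTER_CUBIC))
E
```

```text
time_s: 0.9
eef_pos: [290.2, -360.2, 231.0]
ee_rot: [-0.0, 0.989, 0.145, -0.0]
force: [0.2, -0.2, 0.1]
grip_width: 0.995
grip_force: 0.0
time_s: 1.7
eef_pos: [420.3, -261.4, 230.9]
ee_rot: [-0.0, 1.0, -0.0, -0.0]
force: [-0.3, 0.2, 0.0]
grip_width: 0.994
grip_force: 0.0
[ 419.525 -261.953  230.909] -0.00011796361977067042
```

View pics/w1b.png

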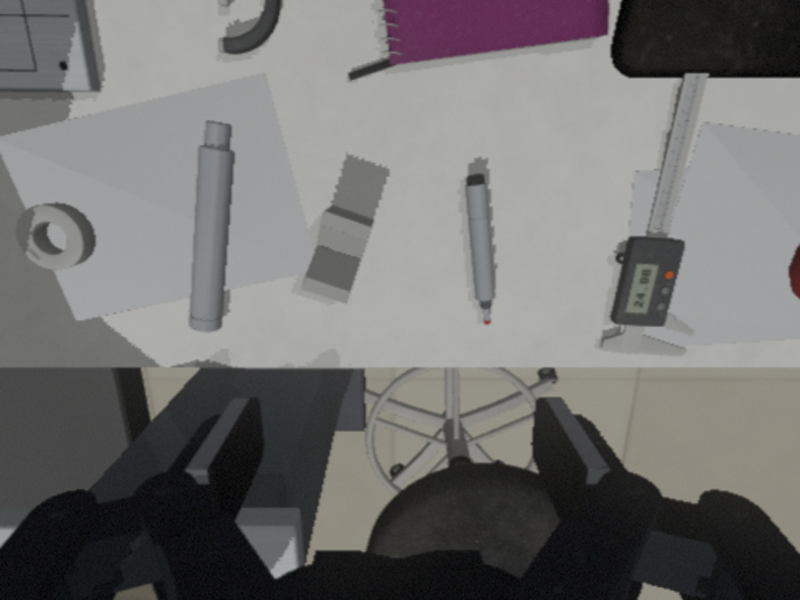

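The wrist view (800x600) shows the V-block near (335,253), the shaft from (205,325) to (218,125) with its spigot at the far end, the probe from (476,180) to its red tip at (487,322), and the ring at (57,237). I'll enlarge the V-block and the two shaft ends for their corners.

```bash
python3 - <<'E'
from h import *
im,m=load("w1")
c=im[90:200,115:255]; cv2.imwrite("pics/w1c.png",cv2.resize(c,(763,600),interpolation=cv2.INTER_CUBIC)); print(763/140)
E
```

```text
5.45
```

View pics/w1c.png

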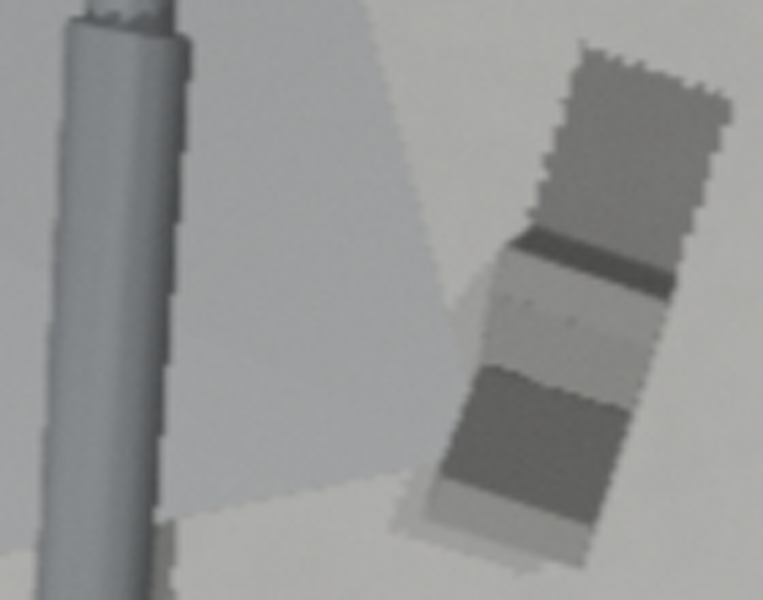

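```bash
python3 - <<'E'
from h import *
im,m=load("w1")
f=lambda l:np.array(l)/5.45+[115,90]-0.4
P=px2w(m,f([(428,517),(582,567),(672,298),(510,247)]),40)
G=px2w(m,f([(490,367),(630,410)]),20)
print("top",P,"edges",np.linalg.norm(P-np.roll(P,-1,0),axis=1),"c",P.mean(0))
print("groove",G,np.linalg.norm(G[1]-G[0]),"c",G.mean(0))
d=P[1]-P[0]+P[2]-P[3]; b=P[2]-P[1]+P[3]-P[0]; print("x ang",np.arctan2(d[1],d[0]),"y ang",np.arctan2(b[1],b[0]))
c=(P.mean(0)+G.mean(0))/2; yw=np.arctan2(b[1],b[0]); print(c,yw)
S=px2w(m,np.array([(205,324),(214,150),(218,124)])/1.5625,12.5);print("shaft",S,np.linalg.norm(np.diff(S,axis=0),axis=1))
Q=px2w(m,np.array([(476,175),(487,323)])/1.5625,8);print("probe",Q)
go(c[0],c[1],110,yw)
E
```

```text
top [[ 406.261 -190.325   40.   ]
 [ 395.232 -222.254   40.   ]
 [ 452.019 -242.325   40.   ]
 [ 462.158 -210.251   40.   ]] edges [33.78  60.23  33.638 59.342] c [ 428.917 -216.289   40.   ]
groove [[ 434.164 -201.666   20.   ]
 [ 424.693 -231.656   20.   ]] 31.450486999757967 c [ 429.428 -216.661   20.   ]
x ang -1.8902030637092162 y ang -0.3410778284377822
[ 429.173 -216.475   30.   ] -0.3410778284377822
shaft [[ 368.105 -103.911   12.5  ]
 [ 502.282 -127.728   12.5  ]
 [ 519.83  -132.733   12.5  ]] [136.274  18.247]
probe [[ 484.478 -318.73     8.   ]
 [ 367.252 -333.846    8.   ]]
rows x8: [ 0.014 -0.233  0.605] turn z/row 0.3052431443347367 | dxyz tool [  9.73  -45.421 120.924] dyaw -0.34095986481801166 tilt [-0.001 -0.   ]
```

```bash
python3 -m crank '[[[0.01,-0.23,0.6,0,0,0.3,60],[0.02,-0.23,0.6,0,0,0.3,60],[0.01,-0.23,0.6,0,0,0.3,60],[0.02,-0.23,0.6,0,0,0.31,60],[0.01,-0.24,0.6,0,0,0.31,60],[0.01,-0.24,0.6,0,0,0.31,60],[0.01,-0.23,0.6,0,0,0.31,60],[0.02,-0.23,0.6,0,0,0.3,60]]]' 60 && python3 - <<'E'
from h import *
go(429.2,-216.5,3,-.341)
E
```

```text
time_s: 2.55
eef_pos: [428.3, -217.4, 110.7]
ee_rot: [0.0, 0.985, -0.171, -0.0]
force: [-0.3, 0.1, -0.2]
grip_width: 0.706
grip_force: 0.0
rows x8: [ 0.003 -0.006  0.539] turn z/row -0.003279315173744114 | dxyz tool [  0.567  -1.144 107.706] dyaw 0.00366303020751646 tilt [-0.  0.]
```

```bash
python3 -m crank '[[[0.02,-0.04,0.8,0,0,0,60],[0,0,0.8,0,0,0,60],[0,0,0.8,0,0,0,60],[0,0,0.8,0,0,0,60],[0,0,0.6,0,0,0,60],[0,0,0.35,0,0,0,60],[0,0,0.15,0,0,0,60],[0,0,0,0,0,0,60]]]' 60 && python3 -m crank '[[[0,0,0,0,0,0,0],[0,0,0,0,0,0,0],[0,0,0,0,0,0,0],[0,0,0,0,0,0,0],[0,0,0,0,0,0,0],[0,0,0,0,0,0,0],[0,0,0,0,0,0,0],[0,0,0,0,0,0,0]]]' 60
```

```text
time_s: 3.35
eef_pos: [429.7, -216.5, 3.8]
ee_rot: [-0.0, 0.985, -0.171, -0.0]
force: [0.6, -0.4, 0.3]
grip_width: 0.701
grip_force: 0.0
time_s: 4.15
eef_pos: [430.3, -216.6, 4.7]
ee_rot: [0.0, 0.985, -0.171, 0.001]
force: [-0.9, -0.5, 6.0]
grip_width: 0.396
grip_force: 61.1
```

```bash
python3 -m crank '[[[0,0,-0.3,0,0,0,0],[0,0,-0.8,0,0,0,0],[0,0,-1,0,0,0,0],[0,0,-1,0,0,0,0],[0,0,-1,0,0,0,0],[0,0,-1,0,0,0,0],[0,0,-0.8,0,0,0,0],[0,0,-0.3,0,0,0,0]]]' 60 && python3 - <<'E'
from h import *
print(sense()["force"]); go(540,30,170,0,14)
E
```

```text
time_s: 4.95
eef_pos: [430.2, -216.4, 160.7]
ee_rot: [0.001, 0.985, -0.171, 0.001]
force: [-0.5, -0.1, -4.0]
grip_width: 0.393
grip_force: 60.7
[-0.525 -0.14  -3.96 ]
rows x14: [ 0.181 -0.753 -0.027] turn z/row -0.17543706031357154 | dxyz tool [  20.532 -268.979   -9.484] dyaw 0.34293888523907023 tilt [0.003 0.001]
```

```bash
python3 -m crank '[[[0.18,-0.5,-0.05,0,0,-0.175,0],[0.18,-0.75,-0.05,0,0,-0.175,0],[0.18,-0.75,-0.05,0,0,-0.175,0],[0.18,-0.75,-0.05,0,0,-0.175,0],[0.18,-0.75,-0.05,0,0,-0.175,0],[0.18,-0.75,-0.05,0,0,-0.175,0],[0.18,-0.75,-0.05,0,0,-0.175,0],[0.18,-0.75,0,0,0,-0.175,0]]]' 60 && python3 -m crank '[[[0.18,-0.75,0,0,0,-0.175,0],[0.18,-0.75,0,0,0,-0.175,0],[0.18,-0.75,0,0,0,-0.175,0],[0.18,-0.75,0,0,0,-0.175,0],[0.18,-0.75,0,0,0,-0.175,0],[0.18,-0.75,0,0,0,-0.175,0],[0,-0.25,0,0,0,0,0],[0,0,0,0,0,0,0]]]' && python3 - <<'E'
from h import *
im,m=snap("wrist","w2"); print(sense()["eef_pos"],yaw(pose()))
cv2.imwrite("pics/w2b.png",cv2.resize(im,(800,600),interpolation=cv2.INTER_CUBIC))
E
```

```text
time_s: 5.75
eef_pos: [500.7, -84.7, 166.3]
ee_rot: [-0.0, 0.997, -0.073, -0.001]
force: [0.8, 0.5, -4.4]
grip_width: 0.396
grip_force: 60.6
time_s: 6.55
eef_pos: [536.8, 30.5, 166.5]
ee_rot: [-0.0, 1.0, 0.0, -0.001]
force: [0.7, -0.6, -3.1]
grip_width: 0.397
grip_force: 60.6
[536.884  29.707 166.806] -0.00041096192022507686
```

View pics/w2b.png

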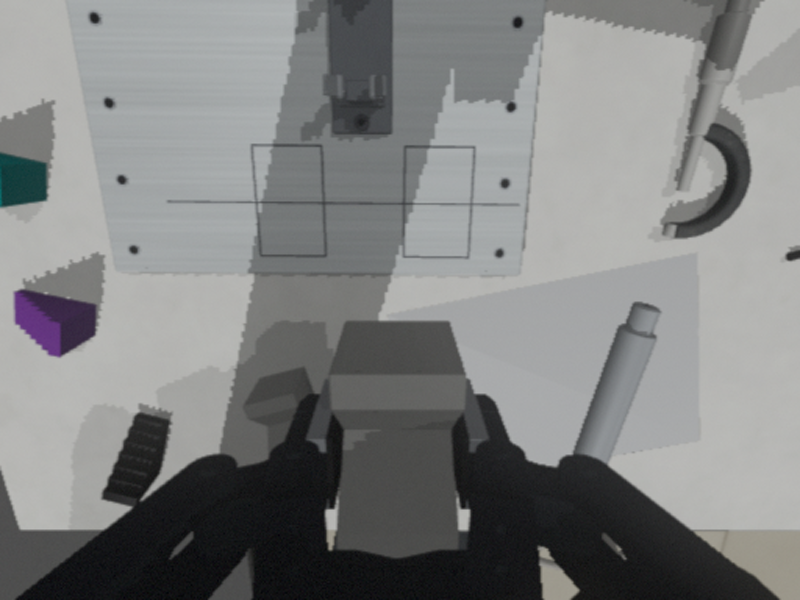

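The view shows the plate outlines at (251,145)–(326,255) and (403,147)–(474,257), with the centre line from (167,201) to (519,204). The block hangs level in the fingers, and the black stairs are at (135,458).

```bash
python3 - <<'E'
from h import *
im,m=load("w2")
g=cv2.cvtColor(im,cv2.COLOR_BGR2GRAY)
L=np.array([(251,145),(322,145),(326,255),(261,255)],float)/1.5625; Rr=np.array([(403,147),(474,147),(470,257),(404,257)],float)/1.5625
# refine corners on the thin dark lines
A=px2w(m,L-.3,15);B=px2w(m,Rr-.3,15)
print(A,np.linalg.norm(A-np.roll(A,-1,0),axis=1));print(B,np.linalg.norm(B-np.roll(B,-1,0),axis=1))
a,b=A.mean(0),B.mean(0);print("L",a,"R",b,np.linalg.norm(a-b)); 
C=px2w(m,np.array([(167,201),(519,204)])/1.5625-.3,15);d=C[0]-C[1];d2=a-b
print("plate yaw centreline",np.arctan2(-d[0],d[1]),"centres",np.arctan2(-d2[0],d2[1]),C)
H=px2w(m,np.array([(95,18),(109,103),(122,180),(134,250),(499,253),(505,184),(511,107),(518,22)])/1.5625-.3,15);print(H)
for i in (0,4): 
    h=H[i:i+4]; p=np.polyfit(h[:,0],h[:,1],1);print("hole-line yaw",p[0])
go(b[0],b[1],b[2]+60)
E
```

```text
[[621.411 117.672  15.   ]
 [621.423  76.024  15.   ]
 [555.847  76.795  15.   ]
 [555.823 117.782  15.   ]] [41.648 65.58  40.987 65.588]
[[620.326  28.526  15.   ]
 [620.338 -13.139  15.   ]
 [554.619 -14.013  15.   ]
 [554.594  27.625  15.   ]] [41.665 65.725 41.639 65.739]
L [588.626  97.068  15.   ] R [587.469   7.25   15.   ] 89.82583866252678
plate yaw centreline -0.007923694378199585 centres -0.012878775802583956 [[589.182 171.934  15.   ]
 [587.485 -42.227  15.   ]]
[[686.605 196.026  15.   ]
 [644.089 196.632  15.   ]
 [601.527 197.047  15.   ]
 [558.97  197.348  15.   ]
 [557.192 -32.129  15.   ]
 [599.289 -32.851  15.   ]
 [642.02  -33.187  15.   ]
 [684.696 -33.726  15.   ]]
hole-line yaw -0.010295786372079504
hole-line yaw -0.012056160547863194
rows x8: [0.254 0.112 0.459] turn z/row -0.0 | dxyz tool [50.73  22.441 91.73 ] dyaw 0.0 tilt [-0.001 -0.   ]
```

```bash
python3 - <<'E'
from h import *
im,m=load("w2")
e=px2w(m,np.array([(330,375),(466,375)])/1.5625-.3,166.8+35.3); print("far top edge",e-[536.9,29.7,166.8], "vs 30")
go(587.5,7.3,60,-.0115)
go(587.5,7.3,20.5,-.0115)
E
```

```text
far top edge [[ 28.934  18.636  35.3  ]
 [ 28.968 -15.2    35.3  ]] vs 30
rows x8: [0.254 0.111 0.534] turn z/row 0.009927423137983797 | dxyz tool [ 50.783  22.391 106.73 ] dyaw -0.011089038079775015 tilt [-0.001 -0.   ]
rows x8: [0.255 0.111 0.731] turn z/row 0.009927423137983797 | dxyz tool [ 50.841  22.393 146.23 ] dyaw -0.011089038079775015 tilt [-0.001 -0.   ]
```

```bash
python3 -m crank '[[[0.26,0.12,0.5,0,0,0.01,0],[0.26,0.12,0.6,0,0,0.01,0],[0.26,0.12,0.6,0,0,0.01,0],[0.26,0.12,0.6,0,0,0.01,0],[0.26,0.12,0.6,0,0,0.01,0],[0.26,0.12,0.6,0,0,0.01,0],[0.26,0.12,0.6,0,0,0.01,0],[0.2,0.12,0.4,0,0,0.01,0]]]' 60 && python3 - <<'E'
from h import *
print(sense()["force"]);go(588,5.8,20.5,-.0115)
E
```

```text
time_s: 7.4
eef_pos: [587.4, 4.4, 52.4]
ee_rot: [-0.0, 1.0, -0.007, -0.001]
force: [0.6, 1.1, -3.0]
grip_width: 0.394
grip_force: 60.5
[ 0.554  1.073 -2.967]
rows x8: [ 0.004 -0.007  0.16 ] turn z/row -0.001602850056277392 | dxyz tool [ 0.701 -1.444 31.906] dyaw 0.0017904006974602815 tilt [-0.003 -0.   ]
```

```bash
python3 -m crank '[[[0.03,-0.05,0.3,0,0,0,0],[0,0,0.3,0,0,0,0],[0,0,0.25,0,0,0,0],[0,0,0.2,0,0,0,0],[0,0,0.1,0,0,0,0],[0,0,0.06,0,0,0,0],[0,0,0.03,0,0,0,0],[0,0,0,0,0,0,0]]]' 60
```

```text
time_s: 8.2
eef_pos: [588.5, 6.4, 24.2]
ee_rot: [0.0, 1.0, -0.006, 0.0]
force: [-0.1, 1.2, -4.1]
grip_width: 0.395
grip_force: 60.5
```

```bash
python3 -m crank '[[[0,0,0.03,0,0,0,0],[0,0,0.03,0,0,0,0],[0,0,0.03,0,0,0,0],[0,0,0.03,0,0,0,0],[0,0,0,0,0,0,0],[0,0,0,0,0,0,0],[0,0,0,0,0,0,0],[0,0,0,0,0,0,0]]]' 60
```

```text
time_s: 9.0
eef_pos: [588.5, 6.4, 21.1]
ee_rot: [0.0, 1.0, -0.006, 0.0]
force: [-0.3, -0.2, -3.1]
grip_width: 0.396
grip_force: 60.5
```

```bash
python3 -m crank '[[[0,0,0.03,0,0,0,0],[0,0,0.03,0,0,0,0],[0,0,0,0,0,0,0],[0,0,0,0,0,0,0],[0,0,0,0,0,0,60],[0,0,0,0,0,0,60],[0,0,0,0,0,0,60],[0,0,0,0,0,0,60]]]' 60 && python3 -m crank '[[[0,0,-0.3,0,0,0,60],[0,0,-0.6,0,0,0,60],[0,0,-0.9,0,0,0,60],[0,0,-0.9,0,0,0,60],[0,0,-1,0,0,0,60],[0,0,-1,0,0,0,60],[0,0,-1,0,0,0,60],[-0.5,0,-0.8,0,0,0,60]]]' 60 && python3 - <<'E'
from h import *
go(410,130,170,0)
E
```

```text
time_s: 9.8
eef_pos: [588.6, 6.4, 19.6]
ee_rot: [0.0, 1.0, -0.006, 0.0]
force: [-0.5, 0.8, 0.2]
grip_width: 0.705
grip_force: 0.0
time_s: 10.6
eef_pos: [576.6, 6.4, 184.9]
ee_rot: [0.0, 1.0, -0.006, 0.002]
force: [-0.2, -0.2, 0.9]
grip_width: 0.705
grip_force: 0.0
rows x8: [-0.838 -0.612  0.072] turn z/row -0.010868930473394716 | dxyz tool [-168.185 -121.564   14.325] dyaw 0.01214071186758936 tilt [0.003 0.001]
```

```bash
python3 -m crank '[[[-0.84,-0.6,0,0,0,0,60],[-0.84,-0.6,0,0,0,0,60],[-0.84,-0.6,0,0,0,0,60],[-0.84,-0.6,0,0,0,0,60],[-0.84,-0.6,0,0,0,0,60],[-0.84,-0.6,0,0,0,0,60],[-0.84,-0.6,0,0,0,0,60],[-0.8,-0.6,0,0,0,0,60]]]' && python3 -m crank '[[[0,0,0.1,0,0,0,60],[0,0,0,0,0,0,60],[0,0,0,0,0,0,60],[0,0,0,0,0,0,60],[0,0,0,0,0,0,60],[0,0,0,0,0,0,60],[0,0,0,0,0,0,60],[0,0,0,0,0,0,60]]]' && python3 - <<'E'
from h import *
im,m=snap("wrist","w3"); print(sense()["eef_pos"],yaw(pose()))
cv2.imwrite("pics/w3b.png",cv2.resize(im,(800,600),interpolation=cv2.INTER_CUBIC))
E
```

```text
time_s: 11.4
eef_pos: [409.6, 129.1, 183.3]
ee_rot: [-0.0, 1.0, -0.006, 0.001]
force: [-0.2, -0.4, -0.1]
grip_width: 0.704
grip_force: 0.0
time_s: 12.2
eef_pos: [410.5, 128.5, 179.5]
ee_rot: [0.0, 1.0, -0.006, -0.0]
force: [1.5, -0.6, -0.6]
grip_width: 0.703
grip_force: 0.0
[410.428 128.543 179.546] -0.01225413291004316
```

View pics/w3b.png

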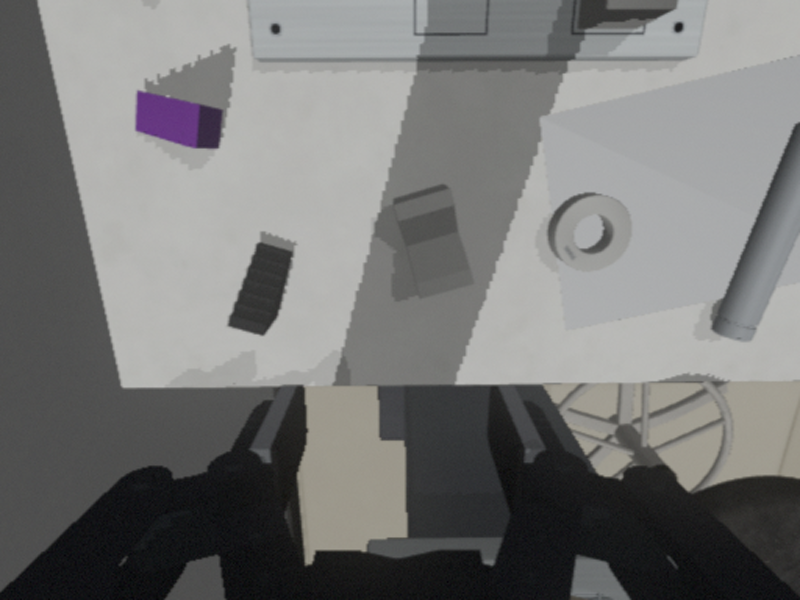

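The view shows the second V-block at (433,242), the black stairs at (262,287), purple stairs at (178,120), the ring at (590,232) and the shaft's plain end at (735,330). I'll enlarge one crop that holds both the V-block and the black stairs.

```bash
python3 - <<'E'
from h import *
im,m=load("w3")
c=cv2.convertScaleAbs(im[105:225,140:315],alpha=1.6,beta=0); cv2.imwrite("pics/w3c.png",cv2.resize(c,(788,540),interpolation=cv2.INTER_CUBIC)) # x4.5 (4.503)
E
```

```text
(no output)
```

View pics/w3c.png

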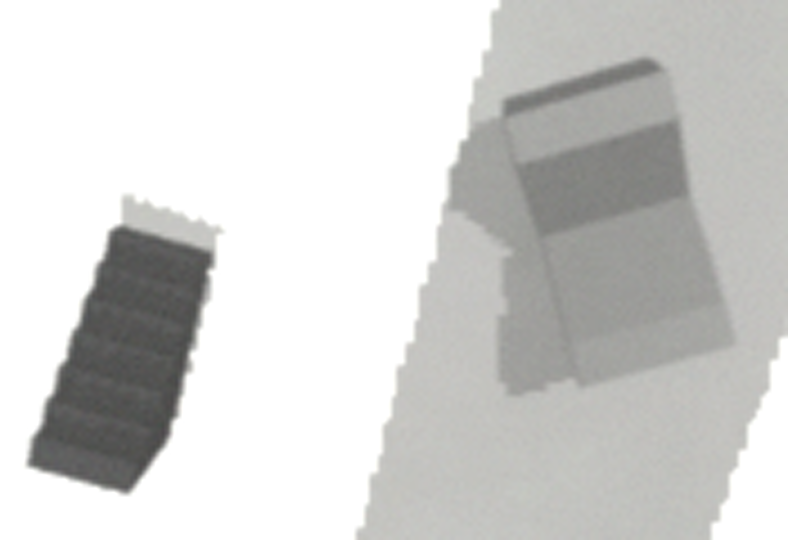

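The crop confirms the black part as the stairs that fit the description: (120,360), black, with seven treads. Its near end, lower left, looks taller, and I check that by edge length. The V-block corners are at (503,117), (664,70), (736,343) and (580,387).

```bash
python3 - <<'E'
from h import *
im,m=load("w3")
f=lambda l:np.array(l,float)/4.503+[140,105]-.4
P=px2w(m,f([(580,387),(736,343),(664,70),(503,117)]),40)
G=px2w(m,f([(542,237),(690,196)]),20)
n=lambda A:np.linalg.norm(A-np.roll(A,-1,0),axis=1)
b=P[2]-P[1]+P[3]-P[0]; print(P,n(P),P.mean(0),"groove",G.mean(0),"yaw",np.arctan2(b[1],b[0]))
for za,zb in ((37,7),(7,37)):
    A=px2w(m,f([(28,465),(130,492),(213,255),(112,228)]),[za,za,zb,zb]);b=A[2]-A[1]+A[3]-A[0]
    print("step",za,n(A[:,:2]),A.mean(0),np.arctan2(b[1],b[0]))
go(*P.mean(0)[:2],60,np.arctan2(*(P[2]-P[1]+P[3]-P[0])[1::-1]))
E
```

```text
[[404.907 115.84   40.   ]
 [414.349  82.523  40.   ]
 [471.297  99.158  40.   ]
 [462.431 131.6    40.   ]] [34.629 59.328 33.633 59.644] [438.246 107.28   40.   ] groove [438.235 107.123  20.   ] yaw 0.27577853346896397
step 37 [23.064 50.148 23.907 49.794] [407.631 219.651  22.   ] -0.32061231683034647
step 7 [25.494 72.965 21.627 73.397] [404.824 220.899  22.   ] -0.4853404540720587
rows x8: [0.127 0.122 0.598] turn z/row -0.2578602522721376 | dxyz tool [ 28.082  20.92  119.545] dyaw 0.2880326663790074 tilt [-0. -0.]
```

```bash
python3 -m crank '[[[0.13,0.12,0.6,0,0,-0.26,60],[0.13,0.12,0.6,0,0,-0.26,60],[0.13,0.12,0.6,0,0,-0.26,60],[0.13,0.12,0.6,0,0,-0.26,60],[0.12,0.12,0.6,0,0,-0.26,60],[0.12,0.12,0.6,0,0,-0.26,60],[0.13,0.12,0.6,0,0,-0.25,60],[0.13,0.12,0.4,0,0,-0.25,60]]]' && python3 -m crank '[[[0,0,0.4,0,0,0,60],[0,0,0.5,0,0,0,60],[0,0,0.5,0,0,0,60],[0,0,0.5,0,0,0,60],[0,0,0.3,0,0,0,60],[0,0,0.1,0,0,0,60],[0,0,0,0,0,0,60],[0,0,0,0,0,0,60]]]'
```

```text
time_s: 13.05
eef_pos: [438.3, 107.6, 63.6]
ee_rot: [-0.0, 0.99, 0.138, -0.0]
force: [0.5, -0.0, -0.1]
grip_width: 0.705
grip_force: 0.0
time_s: 13.85
eef_pos: [438.7, 107.7, 7.5]
ee_rot: [0.0, 0.991, 0.137, 0.0]
force: [0.4, -0.4, -0.2]
grip_width: 0.702
grip_force: 0.0
```

```bash
python3 -m crank '[[[0,0,0.12,0,0,0,60],[0,0,0,0,0,0,0],[0,0,0,0,0,0,0],[0,0,0,0,0,0,0],[0,0,0,0,0,0,0],[0,0,0,0,0,0,0],[0,0,0,0,0,0,0],[0,0,0,0,0,0,0]]]' 60 && python3 -m crank '[[[0,0,-0.3,0,0,0,0],[0,0,-0.7,0,0,0,0],[0,0,-0.8,0,0,0,0],[0,0,-0.8,0,0,0,0],[0,0,-0.9,0,0,0,0],[0,0,-0.9,0,0,0,0],[0,0,-0.8,0,0,0,0],[0,0,-0.3,0,0,0,0]]]' 60 && python3 - <<'E'
from h import *
print(sense()["force"]);go(540,60,150,-.0115)
E
```

```text
time_s: 14.65
eef_pos: [438.7, 107.7, 4.4]
ee_rot: [0.0, 0.991, 0.137, 0.0]
force: [-0.7, -0.5, 6.2]
grip_width: 0.393
grip_force: 60.9
time_s: 15.45
eef_pos: [438.7, 107.8, 143.1]
ee_rot: [0.0, 0.991, 0.137, 0.001]
force: [0.2, -0.0, -4.2]
grip_width: 0.397
grip_force: 60.5
[ 0.17  -0.046 -4.176]
rows x8: [ 0.467  0.313 -0.033] turn z/row 0.2569304022309139 | dxyz tool [84.496 73.513 -6.655] dyaw -0.2869940139137812 tilt [0.002 0.001]
```

```bash
python3 -m crank '[[[0.47,0.31,-0.05,0,0,0.257,0],[0.47,0.31,-0.05,0,0,0.257,0],[0.47,0.31,-0.05,0,0,0.257,0],[0.47,0.31,-0.05,0,0,0.257,0],[0.47,0.31,0,0,0,0.257,0],[0.47,0.31,0,0,0,0.257,0],[0.47,0.31,0,0,0,0.257,0],[0.45,0.31,0,0,0,0.257,0]]]' && python3 -m crank '[[[0,0,0,0,0,0,0],[0,0,0,0,0,0,0],[0,0,0,0,0,0,0],[0,0,0,0,0,0,0],[0,0,0,0,0,0,0],[0,0,0,0,0,0,0],[0,0,0,0,0,0,0],[0,0,0,0,0,0,0]]]' && python3 - <<'E'
from h import *
im,m=snap("wrist","w4"); print(sense()["eef_pos"],yaw(pose()))
cv2.imwrite("pics/w4b.png",cv2.resize(im,(800,600),interpolation=cv2.INTER_CUBIC))
E
```

```text
time_s: 16.25
eef_pos: [539.6, 60.4, 145.5]
ee_rot: [-0.0, 1.0, -0.007, -0.001]
force: [-0.3, -0.4, -4.5]
grip_width: 0.394
grip_force: 60.5
time_s: 17.05
eef_pos: [539.7, 60.6, 146.6]
ee_rot: [-0.0, 1.0, -0.006, 0.0]
force: [0.3, 0.1, -4.6]
grip_width: 0.394
grip_force: 60.3
[539.727  60.625 146.556] -0.011574088434211415
```

View pics/w4b.png

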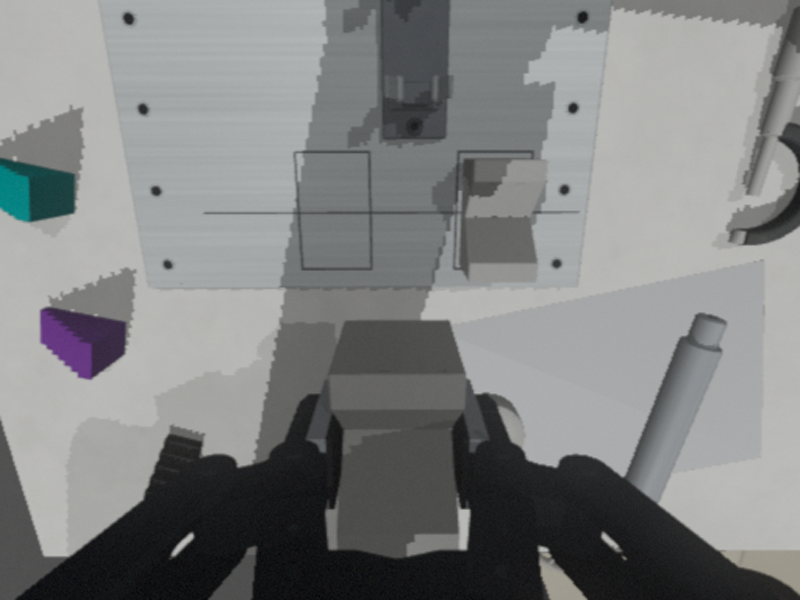

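The first block stands in the right outline (458–533, 151–270), with its groove bottom along row 217. The left outline is at (295–371, 152–269).

```bash
python3 - <<'E'
from h import *
im,m=load("w4"); t=pose()[:3,3]
q=lambda l,z:px2w(m,np.array(l,float)/1.5625-.3,z)
A=q([(294,152),(369,152),(371,269),(302,269)],15);print("L",A.mean(0),A[:,1])
print("R far-left corner",q([(458,151),(533,151)],15))
print("groove",q([(468,217),(539,217)],35)); print("near top edge",q([(465,281),(537,281)],55),"far top edge",q([(472,183),(547,181)],55))
print("held far top",q([(330,374),(466,374)],t[2]+35.6)-t)
go(A.mean(0)[0]+.5,A.mean(0)[1]-1.5,60,-.0115)
E
```

```text
L [588.331  97.397  15.   ] [117.64   76.449  77.286 118.213]
R far-left corner [[620.992  27.602  15.   ]
 [620.506 -13.534  15.   ]]
groove [[587.719  23.755  35.   ]
 [587.28  -13.912  35.   ]]
near top edge [[558.041  27.049  55.   ]
 [557.618  -9.69   55.   ]] far top edge [[606.498  25.316  55.   ]
 [607.004 -10.45   55.   ]]
held far top [[ 29.453  17.454  35.6  ]
 [ 29.072 -16.366  35.6  ]]
rows x8: [ 0.243 -0.179  0.433] turn z/row -6.632741548490808e-05 | dxyz tool [ 48.692 -35.835  86.557] dyaw 7.408843421119471e-05 tilt [ 0. -0.]
```

```bash
python3 -m crank '[[[0.24,-0.18,0.4,0,0,0,0],[0.25,-0.18,0.55,0,0,0,0],[0.25,-0.18,0.6,0,0,0,0],[0.24,-0.18,0.6,0,0,0,0],[0.24,-0.18,0.6,0,0,0,0],[0.24,-0.18,0.5,0,0,0,0],[0.24,-0.18,0.4,0,0,0,0],[0.24,-0.18,0.3,0,0,0,0]]]' && python3 -m crank '[[[0,0,0.25,0,0,0,0],[0,0,0.2,0,0,0,0],[0,0,0.2,0,0,0,0],[0,0,0.16,0,0,0,0],[0,0,0.1,0,0,0,0],[0,0,0.05,0,0,0,0],[0,0,0,0,0,0,0],[0,0,0,0,0,0,0]]]'
```

```text
time_s: 17.9
eef_pos: [588.9, 96.5, 46.5]
ee_rot: [-0.0, 1.0, -0.006, -0.0]
force: [0.4, 0.0, -3.1]
grip_width: 0.395
grip_force: 60.4
time_s: 18.7
eef_pos: [588.8, 96.0, 24.0]
ee_rot: [0.0, 1.0, -0.006, 0.0]
force: [-0.6, -0.5, -4.0]
grip_width: 0.397
grip_force: 60.3
```

```bash
python3 -m crank '[[[0,0,0.06,0,0,0,0],[0,0,0.06,0,0,0,0],[0,0,0.05,0,0,0,0],[0,0,0,0,0,0,0],[0,0,0,0,0,0,60],[0,0,0,0,0,0,60],[0,0,0,0,0,0,60],[0,0,0,0,0,0,60]]]' && python3 -m crank '[[[0,0,-0.3,0,0,0,60],[0,0,-0.6,0,0,0,60],[0,0,-0.9,0,0,0,60],[0,0,-0.9,0,0,0,60],[0,0,-1,0,0,0,60],[0,0,-1,0,0,0,60],[0,0,-1,0,0,0,60],[-0.5,0,-0.8,0,0,0,60]]]' && python3 - <<'E'
from h import *
go(420,-118,170,-.188,10)
E
```

```text
time_s: 19.5
eef_pos: [588.8, 96.0, 19.7]
ee_rot: [-0.0, 1.0, -0.006, 0.0]
force: [0.8, 0.7, -0.2]
grip_width: 0.701
grip_force: 0.0
time_s: 20.3
eef_pos: [576.9, 96.0, 185.0]
ee_rot: [0.0, 1.0, -0.006, 0.002]
force: [0.1, 0.2, 0.3]
grip_width: 0.703
grip_force: 0.0
rows x10: [-0.548  0.911  0.058] turn z/row 0.12614194021087896 | dxyz tool [-154.418  215.834   14.466] dyaw -0.17612737452269345 tilt [0.003 0.   ]
```

```bash
python3 -m crank '[[[-0.55,0.91,0.06,0,0,0.126,60],[-0.55,0.91,0.06,0,0,0.126,60],[-0.55,0.91,0.06,0,0,0.126,60],[-0.55,0.91,0.06,0,0,0.126,60],[-0.55,0.91,0.06,0,0,0.126,60],[-0.55,0.91,0.06,0,0,0.126,60],[-0.55,0.91,0.06,0,0,0.126,60],[-0.55,0.91,0.06,0,0,0.126,60]]]' && python3 -m crank '[[[-0.55,0.91,0.06,0,0,0.126,60],[-0.55,0.91,0.06,0,0,0.126,60],[0,0,0,0,0,0,60],[0,0,0,0,0,0,60],[0,0,0,0,0,0,60],[0,0,0,0,0,0,60],[0,0,0,0,0,0,60],[0,0,0,0,0,0,60]]]' && python3 - <<'E'
from h import *
im,m=snap("wrist","w5"); print(sense()["eef_pos"],yaw(pose()))
c=cv2.convertScaleAbs(im[30:240,130:410],alpha=1.3); cv2.imwrite("pics/w5b.png",cv2.resize(c,(800,600),interpolation=cv2.INTER_CUBIC))
E
```

```text
time_s: 21.1
eef_pos: [452.7, -78.0, 171.3]
ee_rot: [0.0, 0.997, -0.076, 0.001]
force: [0.9, -0.4, 0.8]
grip_width: 0.704
grip_force: 0.0
time_s: 21.9
eef_pos: [419.0, -117.4, 167.0]
ee_rot: [-0.0, 0.996, -0.093, -0.0]
force: [0.1, 0.2, -0.4]
grip_width: 0.704
grip_force: 0.0
[ 418.914 -117.428  167.002] -0.18705554354109952
```

View pics/w5b.png

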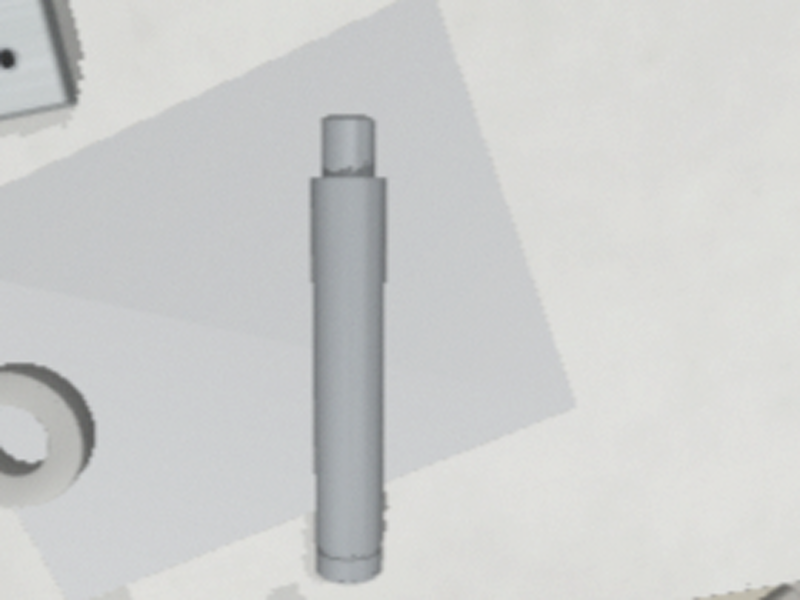

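The shaft lies upright in the picture: the spigot end is at (348,116), the shoulder at (348,178) and the near end at (349,580).

```bash
python3 - <<'E'
from h import *
im,m=load("w5")
f=lambda l:np.array(l,float)/2.857+[130,30]-.3
S=px2w(m,f([(348,116),(348.5,178),(349.5,555),(349.5,580)]),[12.5,15,12.5,10]);print(S,np.linalg.norm(np.diff(S[:,:2],axis=0),axis=1))
d=S[1]-S[2];d[2]=0;d/=np.linalg.norm(d);a=np.arctan2(d[1],d[0]);o=S[1]-70*d;print("origin",o,"from spigot",S[0]-88*d,"ang",a)
# edges at 1/2 length for the width
W=px2w(m,f([(312.5,300),(384.5,300)]),12.5);print("dia",np.linalg.norm(W[0]-W[1]))
go(o[0],o[1],60,a)
E
```

```text
[[ 521.599 -133.035   12.5  ]
 [ 503.285 -129.705   15.   ]
 [ 372.937 -105.066   12.5  ]
 [ 361.752 -102.907   10.   ]] [ 18.614 132.656  11.392]
origin [ 434.503 -116.703   15.   ] from spigot [ 435.13 -116.69   12.5 ] ang -0.18682338688113945
dia 24.34501374550879
rows x8: [ 0.076 -0.018  0.535] turn z/row -0.00020783745002451526 | dxyz tool [ 15.195  -3.6   107.001] dyaw 0.00023215665996012547 tilt [-0. -0.]
```

```bash
python3 -m crank '[[[0.08,-0.015,0.6,0,0,0,60],[0.08,-0.015,0.8,0,0,0,60],[0.08,-0.015,0.9,0,0,0,60],[0.08,-0.015,0.9,0,0,0,60],[0.07,-0.015,0.8,0,0,0,60],[0.07,-0.015,0.7,0,0,0,60],[0.07,-0.015,0.5,0,0,0,60],[0.07,0,0.3,0,0,0,60]]]' && python3 -m crank '[[[0,0,0.3,0,0,0,60],[0,0,0.2,0,0,0,60],[0,0,0.2,0,0,0,60],[0,0,0.1,0,0,0,60],[0,0,0,0,0,0,60],[0,0,0,0,0,0,60],[0,0,0,0,0,0,60],[0,0,0,0,0,0,60]]]'
```

```text
time_s: 22.75
eef_pos: [433.8, -117.6, 28.6]
ee_rot: [-0.0, 0.996, -0.094, -0.001]
force: [-0.1, -0.2, 0.6]
grip_width: 0.701
grip_force: 0.0
time_s: 23.55
eef_pos: [434.1, -117.9, 9.7]
ee_rot: [0.0, 0.996, -0.094, 0.0]
force: [-0.1, -0.1, -0.7]
grip_width: 0.698
grip_force: 0.0
```

```bash
python3 -m crank '[[[0,0,0.06,0,0,0,60],[0,0,0.06,0,0,0,30],[0,0,0,0,0,0,0],[0,0,0,0,0,0,0],[0,0,0,0,0,0,0],[0,0,0,0,0,0,0],[0,0,0,0,0,0,0],[0,0,0,0,0,0,0]]]' 100 && python3 -m crank '[[[0,0,-0.3,0,0,0,0],[0,0,-0.7,0,0,0,0],[0,0,-0.8,0,0,0,0],[0,0,-0.8,0,0,0,0],[0,0,-0.9,0,0,0,0],[0,0,-0.9,0,0,0,0],[0,0,-0.8,0,0,0,0],[0,0,-0.3,0,0,0,0]]]' 100 && python3 - <<'E'
from h import *
print(sense()["force"],sense()["joints"]);go(530,51,150,1.559,14);go(530,51,150,1.559,16)
E
```

```text
time_s: 24.35
eef_pos: [434.0, -117.7, 6.9]
ee_rot: [-0.0, 0.996, -0.094, -0.0]
force: [-1.5, 1.2, 6.8]
grip_width: 0.25
grip_force: 97.9
time_s: 25.15
eef_pos: [434.2, -118.0, 145.5]
ee_rot: [0.0, 0.996, -0.094, 0.001]
force: [0.6, -0.7, -7.0]
grip_width: 0.25
grip_force: 98.9
[ 0.623 -0.746 -7.036] [-0.527  0.242  1.834 -0.     1.063  1.232]
rows x14: [-0.189 -0.572 -0.013] turn z/row 0.713711584294632 | dxyz tool [  62.596 -183.865   -4.518] dyaw -1.3951411102234346 tilt [0.002 0.001]
rows x16: [-0.169 -0.499 -0.011] turn z/row 0.6244976362578031 | dxyz tool [  62.596 -183.865   -4.518] dyaw -1.3951411102234346 tilt [0.002 0.001]
```

```bash
sed -i 's/def go(x,y,z,yw=None,n=8,s=None):/def go(x,y,z,yw=None,n=8,s=None,half=True):/; s/if abs(dy)>np.pi\/2:/if half and abs(dy)>np.pi\/2:/' h.py && python3 - <<'E'
from h import *
im,m=snap("wrist","w6"); c=im[100:384,96:416]; cv2.imwrite("pics/w6b.png",cv2.resize(cv2.convertScaleAbs(c,alpha=1.5),(676,600),interpolation=cv2.INTER_CUBIC))
go(530,51,150,1.559,16,half=False)
E
```

```text
rows x16: [ 0.504 -0.228 -0.011] turn z/row -0.7817584230143332 | dxyz tool [  62.439 -183.915   -4.399] dyaw 1.7464650799102373 tilt [0.002 0.001]
```

View pics/w6b.png

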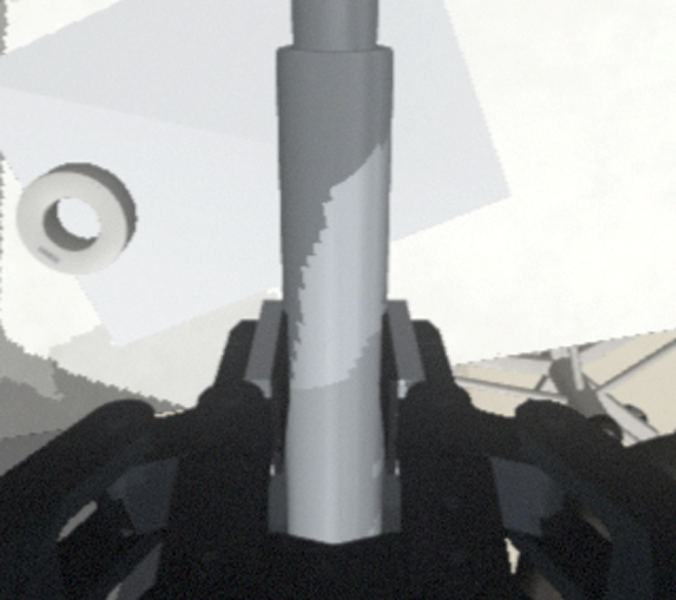

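The shaft hangs level and centred in the fingers, with its shoulder at (334,47), so the grasp is sound. It sits about 2 mm forward, which I'll allow for.

```bash
python3 - <<'E'
from h import *
go(588.6,49.2,120,1.562,16,half=False)
E
```

```text
rows x16: [ 0.636 -0.125  0.064] turn z/row -0.7831012928466712 | dxyz tool [ 120.285 -193.091   25.716] dyaw 1.7494650799102374 tilt [0.002 0.001]
```

```bash
python3 -m crank '[[[0.64,-0.13,0,0,0,-0.6,0],[0.64,-0.13,0,0,0,-0.78,0],[0.64,-0.13,0,0,0,-0.78,0],[0.64,-0.13,0,0,0,-0.78,0],[0.64,-0.12,0,0,0,-0.78,0],[0.64,-0.12,0,0,0,-0.78,0],[0.64,-0.12,0,0,0,-0.78,0],[0.64,-0.12,0,0,0,-0.78,0]]]' && python3 -m crank '[[[0.64,-0.12,0,0,0,-0.78,0],[0.64,-0.12,0,0,0,-0.78,0],[0.63,-0.12,0,0,0,-0.78,0],[0.63,-0.13,0,0,0,-0.78,0],[0.63,-0.13,0,0,0,-0.78,0],[0.63,-0.13,0,0,0,-0.78,0],[0.63,-0.13,0,0,0,-0.78,0],[0.63,-0.13,0,0,0,-0.78,0]]]' && python3 - <<'E'
from h import *
go(588.6,49.2,75,1.562,8,half=False);print(pose()[:3,3],sense()["joints"])
E
```

```text
time_s: 26.0
eef_pos: [552.3, -72.3, 142.3]
ee_rot: [-0.001, 0.946, 0.325, -0.001]
force: [0.5, 0.2, -6.0]
grip_width: 0.246
grip_force: 99.0
time_s: 26.8
eef_pos: [592.9, 45.8, 142.1]
ee_rot: [-0.001, 0.72, 0.694, -0.001]
force: [-0.7, 0.8, -5.7]
grip_width: 0.248
grip_force: 99.0
rows x8: [ 0.016 -0.021  0.336] turn z/row -0.024820647150826824 | dxyz tool [ 3.237 -4.18  67.119] dyaw 0.02772492897649137 tilt [ 0.    -0.003]
[592.862  45.79  142.105] [-0.12   0.544  1.395 -0.     1.206 -0.083]
```

```bash
python3 -m crank '[[[0.03,-0.03,0.3,0,0,-0.03,0],[0.02,-0.03,0.5,0,0,-0.03,0],[0.02,-0.03,0.5,0,0,-0.03,0],[0.02,-0.03,0.5,0,0,-0.03,0],[0.02,-0.02,0.4,0,0,-0.03,0],[0.02,-0.02,0.3,0,0,-0.03,0],[0,0,0.2,0,0,0,0],[0,0,0,0,0,0,0]]]' && python3 - <<'E'
from h import *
im,m=snap("wrist","w7"); cv2.imwrite("pics/w7b.png",cv2.resize(cv2.convertScaleAbs(im,alpha=1.2),(800,600),interpolation=cv2.INTER_CUBIC))
go(588.6,49.2,47.5,1.562,8,half=False);print(pose()[:3,3])
E
```

```text
time_s: 27.6
eef_pos: [589.4, 48.4, 75.9]
ee_rot: [-0.0, 0.713, 0.701, -0.0]
force: [-0.7, 0.1, -5.4]
grip_width: 0.253
grip_force: 99.0
rows x8: [ 0.004 -0.005  0.145] turn z/row -0.006424718267471957 | dxyz tool [ 0.761 -1.097 29.034] dyaw 0.007176479185946327 tilt [-0.  0.]
[589.682  48.422  76.534]
```

View pics/w7b.png

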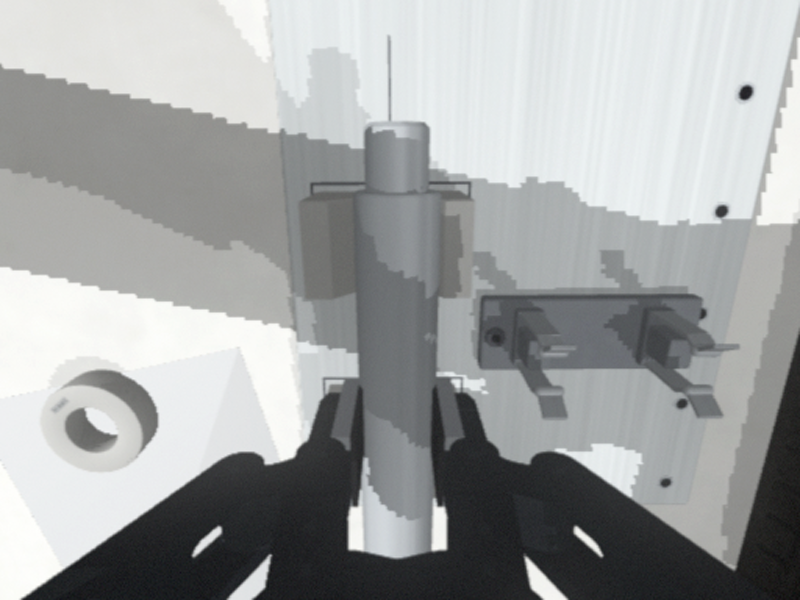

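The shaft hangs over both blocks, in line with the centre line at (389,80), and the spigot points left as it should. The cradle's foot is at (480–703, 295–370). I lower now.

```bash
python3 -m crank '[[[0.03,-0.04,0.2,0,0,-0.05,0],[0,0,0.25,0,0,0,0],[0,0,0.2,0,0,0,0],[0,0,0.15,0,0,0,0],[0,0,0.1,0,0,0,0],[0,0,0.08,0,0,0,0],[0,0,0.04,0,0,0,0],[0,0,0,0,0,0,0]]]' && python3 -m crank '[[[0,0,0.03,0,0,0,0],[0,0,0.03,0,0,0,0],[0,0,0.03,0,0,0,0],[0,0,0,0,0,0,0],[0,0,0,0,0,0,0],[0,0,0,0,0,0,0],[0,0,0,0,0,0,0],[0,0,0,0,0,0,0]]]'
```

```text
time_s: 28.45
eef_pos: [588.6, 49.2, 51.0]
ee_rot: [0.0, 0.71, 0.704, 0.0]
force: [-0.6, -0.4, -4.7]
grip_width: 0.256
grip_force: 99.0
time_s: 29.25
eef_pos: [588.6, 49.3, 49.0]
ee_rot: [0.0, 0.71, 0.704, 0.0]
force: [-2.9, 0.6, -0.5]
grip_width: 0.247
grip_force: 99.7
```

```bash
python3 -m crank '[[[0,0,0.03,0,0,0,0],[0,0,0,0,0,0,0],[0,0,0,0,0,0,20],[0,0,0,0,0,0,30],[0,0,0,0,0,0,40],[0,0,0,0,0,0,45],[0,0,0,0,0,0,45],[0,0,0,0,0,0,45]]]' && python3 -m crank '[[[0,0,-0.2,0,0,0,45],[0,0,-0.5,0,0,0,45],[0,0,-0.9,0,0,0,45],[0,0,-1,0,0,0,45],[0,0,-1,0,0,0,45],[0,0,-1,0,0,0,45],[-0.5,0,-0.5,0,0,0,45],[-0.5,0,-0.2,0,0,0,45]]]' && python3 -m crank '[[[0,0,0,0,0,0,45],[0,0,0,0,0,0,45],[0,0,0,0,0,0,45],[0,0,0,0,0,0,45],[0,0,0,0,0,0,45],[0,0,0,0,0,0,45],[0,0,0,0,0,0,45],[0,0,0,0,0,0,45]]]' && python3 - <<'E'
from h import *
im,m=snap("wrist","w8"); cv2.imwrite("pics/w8b.png",cv2.resize(cv2.convertScaleAbs(im,alpha=1.2),(800,600),interpolation=cv2.INTER_CUBIC))
print(pose()[:3,3],yaw(pose()))
E
```

```text
time_s: 30.05
eef_pos: [588.7, 49.2, 48.1]
ee_rot: [0.0, 0.71, 0.704, 0.0]
force: [0.1, 1.6, -0.2]
grip_width: 0.528
grip_force: 0.0
time_s: 30.85
eef_pos: [588.7, 23.3, 182.2]
ee_rot: [0.001, 0.71, 0.704, 0.001]
force: [0.4, 0.1, -0.0]
grip_width: 0.528
grip_force: 0.0
time_s: 31.65
eef_pos: [588.4, 24.3, 180.6]
ee_rot: [0.0, 0.71, 0.704, 0.0]
force: [-0.0, -0.2, -0.4]
grip_width: 0.527
grip_force: 0.0
[588.374  24.278 180.539] 1.561993921234093
```

View pics/w8b.png

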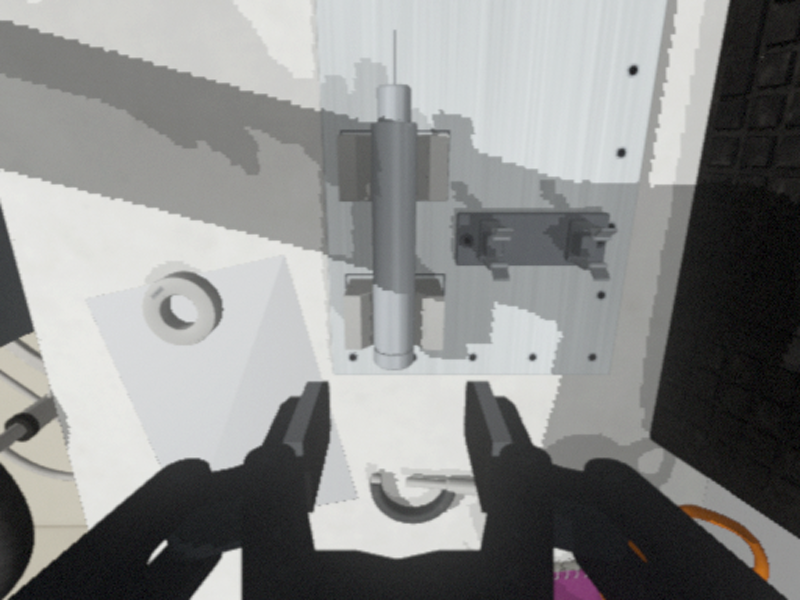

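The shaft rests in both V-blocks with its spigot end at (395,86), shoulder at (396,122) and plain end at (393,362). The cradle's foot top is at (456–609, 212–265).

```bash
python3 - <<'E'
from h import *
im,m=load("w8")
q=lambda l,z:px2w(m,np.array(l,float)/1.5625-.3,z)
S=q([(395,86),(395.5,122),(393.5,352)],[52.7,60,60]);print("shaft spig,shoulder,chamfer",S)
C=q([(456,212),(606,212),(610,265),(456,265)],23);print("cradle",C,C.mean(0),np.linalg.norm(C-np.roll(C,-1,0),axis=1))
print("line far end",q([(394,30)],15)); print("outl",q([(340,130),(449,130)],15),q([(346,275),(444,275)],15))
E
```

```text
shaft spig,shoulder,chamfer [[589.15  138.342  52.7  ]
 [589.259 120.491  60.   ]
 [586.745  -8.802  60.   ]]
cradle [[626.401  69.73   23.   ]
 [720.105  68.899  23.   ]
 [727.08   34.968  23.   ]
 [627.418  35.848  23.   ]] [675.251  52.361  23.   ] [93.708 34.64  99.667 33.898]
line far end [[588.741 172.1    15.   ]]
outl [[555.267 118.689  15.   ]
 [621.627 118.097  15.   ]] [[555.014  27.771  15.   ]
 [620.589  27.193  15.   ]]
```

```bash
python3 - <<'E'
from h import *
go(402.9,220.3,80,-.32,16,half=False)
E
```

```text
rows x16: [-0.061 -0.783  0.251] turn z/row 0.8424242871561705 | dxyz tool [ 194.38  -187.193  100.54 ] dyaw -1.881993921234093 tilt [0. 0.]
```

```bash
python3 -m crank '[[[-0.06,-0.78,0,0,0,0.84,50],[-0.06,-0.78,0,0,0,0.84,50],[-0.06,-0.78,0,0,0,0.84,50],[-0.06,-0.78,0,0,0,0.84,50],[-0.06,-0.78,0,0,0,0.84,50],[-0.06,-0.78,0,0,0,0.84,50],[-0.06,-0.78,0,0,0,0.84,50],[-0.06,-0.78,0,0,0,0.84,50]]]' && python3 -m crank '[[[-0.06,-0.78,0.3,0,0,0.84,50],[-0.06,-0.78,0.5,0,0,0.84,50],[-0.06,-0.78,0.5,0,0,0.84,50],[-0.06,-0.78,0.5,0,0,0.85,50],[-0.06,-0.78,0.5,0,0,0.85,50],[-0.06,-0.78,0.5,0,0,0.85,50],[-0.06,-0.79,0.5,0,0,0.85,50],[-0.06,-0.79,0.3,0,0,0.85,50]]]' && python3 - <<'E'
from h import *
go(402.9,220.3,6,-.32,8,half=False);print(sense()["joints"],pose()[:3,3])
E
```

```text
time_s: 32.5
eef_pos: [445.6, 75.2, 180.7]
ee_rot: [0.0, 0.953, 0.304, 0.0]
force: [0.1, 0.5, -0.9]
grip_width: 0.583
grip_force: 0.0
time_s: 33.3
eef_pos: [403.0, 220.8, 89.9]
ee_rot: [0.0, 0.987, -0.162, -0.0]
force: [0.5, -0.5, -0.2]
grip_width: 0.586
grip_force: 0.0
rows x8: [0.001 0.002 0.419] turn z/row -0.005724198273087186 | dxyz tool [ 0.12  0.43 83.86] dyaw 0.006393990841750075 tilt [-0.001  0.   ]
[0.245 0.347 1.864 0.    0.931 2.142] [402.991 220.762  89.86 ]
```

```bash
python3 -m crank '[[[0,0,0.4,0,0,0,50],[0,0,0.6,0,0,0,50],[0,0,0.6,0,0,0,50],[0,0,0.6,0,0,0,50],[0,0,0.5,0,0,0,50],[0,0,0.35,0,0,0,50],[0,0,0.15,0,0,0,50],[0,0,0,0,0,0,50]]]' && python3 -m crank '[[[0,0,0,0,0,0,50],[0,0,0,0,0,0,0],[0,0,0,0,0,0,0],[0,0,0,0,0,0,0],[0,0,0,0,0,0,0],[0,0,0,0,0,0,0],[0,0,0,0,0,0,0],[0,0,0,0,0,0,0]]]' 60
```

```text
time_s: 34.1
eef_pos: [403.4, 219.7, 10.4]
ee_rot: [0.0, 0.987, -0.16, -0.0]
force: [-0.3, 0.5, -0.2]
grip_width: 0.584
grip_force: 0.0
time_s: 34.9
eef_pos: [403.8, 220.1, 11.2]
ee_rot: [-0.0, 0.987, -0.16, 0.0]
force: [-1.4, -0.6, 6.4]
grip_width: 0.26
grip_force: 59.6
```

```bash
python3 -m crank '[[[0,0,-0.3,0,0,0,0],[0,0,-0.7,0,0,0,0],[0,0,-0.8,0,0,0,0],[0,0,-0.8,0,0,0,0],[0,0,-0.9,0,0,0,0],[0,0,-0.9,0,0,0,0],[0,0,-0.8,0,0,0,0],[0,0,-0.3,0,0,0,0]]]' 60 && python3 - <<'E'
from h import *
go(588.7,180,130,1.559,16,half=False)
E
```

```text
time_s: 35.7
eef_pos: [404.0, 220.2, 150.0]
ee_rot: [-0.001, 0.987, -0.16, 0.001]
force: [-0.7, 0.2, -2.7]
grip_width: 0.269
grip_force: 59.0
rows x16: [0.393 0.384 0.051] turn z/row -0.8417361101486035 | dxyz tool [187.902 -20.221  20.528] dyaw 1.8804565190429168 tilt [ 0.003 -0.002]
```

```bash
python3 -m crank '[[[0.39,0.38,0,0,0,-0.84,0],[0.39,0.38,0,0,0,-0.84,0],[0.39,0.38,0,0,0,-0.84,0],[0.39,0.38,0,0,0,-0.84,0],[0.39,0.38,0,0,0,-0.84,0],[0.39,0.38,0,0,0,-0.84,0],[0.39,0.38,0,0,0,-0.84,0],[0.39,0.38,0,0,0,-0.84,0]]]' && python3 -m crank '[[[0.39,0.38,0,0,0,-0.84,0],[0.39,0.38,0,0,0,-0.84,0],[0.39,0.39,0,0,0,-0.84,0],[0.39,0.39,0,0,0,-0.84,0],[0.39,0.39,0,0,0,-0.84,0],[0.4,0.39,0,0,0,-0.84,0],[0.4,0.39,0,0,0,-0.84,0],[0.4,0.39,0,0,0,-0.84,0]]]' && python3 -m crank '[[[0,0,0,0,0,0,0],[0,0,0,0,0,0,0],[0,0,0,0,0,0,0],[0,0,0,0,0,0,0],[0,0,0,0,0,0,0],[0,0,0,0,0,0,0],[0,0,0,0,0,0,0],[0,0,0,0,0,0,0]]]' && python3 - <<'E'
from h import *
im,m=snap("wrist","w9"); cv2.imwrite("pics/w9b.png",cv2.resize(cv2.convertScaleAbs(im,alpha=1.3),(800,600),interpolation=cv2.INTER_CUBIC))
go(588.7,164.3,60,1.559,8,half=False);print(pose()[:3,3])
E
```

```text
time_s: 36.5
eef_pos: [485.0, 153.3, 147.5]
ee_rot: [-0.0, 0.952, 0.306, -0.001]
force: [-0.1, 0.3, -1.6]
grip_width: 0.261
grip_force: 58.9
time_s: 37.3
eef_pos: [588.2, 180.4, 147.2]
ee_rot: [-0.001, 0.711, 0.703, -0.001]
force: [-0.4, -0.2, -1.8]
grip_width: 0.262
grip_force: 58.9
time_s: 38.1
eef_pos: [588.0, 180.2, 148.1]
ee_rot: [0.0, 0.713, 0.701, 0.0]
force: [0.2, 0.2, -1.4]
grip_width: 0.263
grip_force: 59.1
rows x8: [-0.08   0.004  0.44 ] turn z/row -0.0037327685890873263 | dxyz tool [-15.926   0.92   88.058] dyaw 0.004169542534054216 tilt [0. 0.]
[588.033 180.235 148.058]
```

View pics/w9b.png

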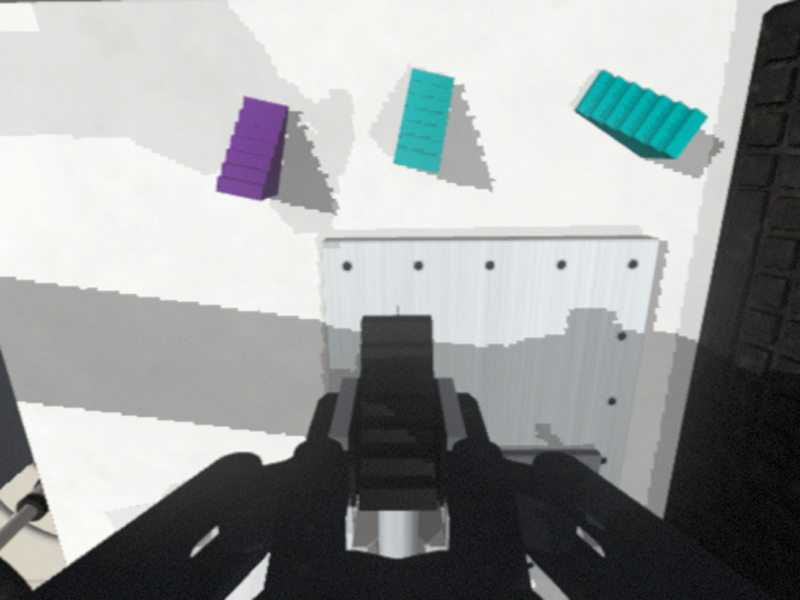

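The stairs hang in the fingers in line with the scribed line at (397,310). The low end is to the left, away from the spigot, and the tall edge is at row 510.

```bash
python3 - <<'E'
from h import *
im,m=load("w9"); t=np.array([588.03,180.24,148.06])
q=lambda l,z:px2w(m,np.array(l,float)/1.5625-.3,z)
print("tall top edge rel",q([(357,510),(441,510)],t[2]+25.8)-t)
print("low end rel bottom",q([(362,316),(433,316)],t[2]-11.2)-t,"as top of low end",q([(362,316),(433,316)],t[2]-4.2)-t)
E
```

```text
tall top edge rel [[-11.496 -20.582  25.8  ]
 [ 13.817 -20.982  25.8  ]]
low end rel bottom [[-10.685  28.389 -11.2  ]
 [ 13.67   27.999 -11.2  ]] as top of low end [[-10.089  30.834  -4.2  ]
 [ 13.154  30.462  -4.2  ]]
```

```bash
python3 -m crank '[[[-0.2,0.01,0.2,0,0,0,0],[-0.2,0.01,0.3,0,0,0,0],[-0.21,0,0.4,0,0,0,0],[0,0,0.6,0,0,0,0],[0,0,0.6,0,0,0,0],[0,0,0.6,0,0,0,0],[0,0,0.5,0,0,0,0],[0,0,0.3,0,0,0,0]]]' && python3 -m crank '[[[0,0,0.3,0,0,0,0],[0,0,0.3,0,0,0,0],[0,0,0.25,0,0,0,0],[0,0,0.2,0,0,0,0],[0,0,0.1,0,0,0,0],[0,0,0,0,0,0,0],[0,0,0,0,0,0,0],[0,0,0,0,0,0,0]]]'
```

```text
time_s: 38.95
eef_pos: [587.8, 164.6, 58.9]
ee_rot: [-0.001, 0.713, 0.701, -0.001]
force: [0.1, -1.0, -0.8]
grip_width: 0.262
grip_force: 59.1
time_s: 39.75
eef_pos: [588.5, 165.0, 32.1]
ee_rot: [0.0, 0.713, 0.701, 0.0]
force: [-0.6, -0.2, -1.6]
grip_width: 0.263
grip_force: 59.1
```

```bash
python3 -m crank '[[[0,0,0.06,0,0,0,0],[0,0,0.05,0,0,0,0],[0,0,0.05,0,0,0,0],[0,0,0.04,0,0,0,0],[0,0,0.02,0,0,0,0],[0,0,0,0,0,0,0],[0,0,0,0,0,0,0],[0,0,0,0,0,0,0]]]'
```

```text
time_s: 40.55
eef_pos: [588.3, 165.0, 26.3]
ee_rot: [0.0, 0.713, 0.701, 0.0]
force: [0.4, 0.4, -2.3]
grip_width: 0.266
grip_force: 59.1
```

```bash
python3 -m crank '[[[0,0,0.03,0,0,0,0],[0,0,0.03,0,0,0,0],[0,0,0,0,0,0,0],[0,0,0,0,0,0,25],[0,0,0,0,0,0,35],[0,0,0,0,0,0,45],[0,0,0,0,0,0,45],[0,0,0,0,0,0,45]]]' && python3 -m crank '[[[0,0,-0.2,0,0,0,45],[0,0,-0.5,0,0,0,45],[0,0,-0.9,0,0,0,45],[0,0,-1,0,0,0,45],[0,0,-1,0,0,0,45],[0,0,-1,0,0,0,45],[-0.4,0,-0.9,0,0,0,45],[-0.8,0,-0.5,0,0,0,45]]]' && python3 -m crank '[[[-1,0,0,0,0,0,45],[-1,0,0,0,0,0,45],[-1,0,0,0,0,0,45],[0,0,0,0,0,0,45],[0,0,0,0,0,0,45],[0,0,0,0,0,0,45],[0,0,0,0,0,0,45],[0,0,0,0,0,0,45]]]' && python3 - <<'E'
from h import *
im,m=snap("wrist","w10"); c=im[0:192,150:406];cv2.imwrite("pics/w10b.png",cv2.resize(cv2.convertScaleAbs(c,alpha=1.3),(800,600),interpolation=cv2.INTER_CUBIC))
print(pose()[:3,3],yaw(pose()))
E
```

```text
time_s: 41.35
eef_pos: [588.3, 165.0, 24.7]
ee_rot: [-0.0, 0.713, 0.702, -0.0]
force: [-0.1, 0.5, 0.3]
grip_width: 0.525
grip_force: 0.0
time_s: 42.15
eef_pos: [588.3, 135.6, 178.1]
ee_rot: [0.001, 0.712, 0.702, 0.002]
force: [-0.1, -0.6, -0.3]
grip_width: 0.523
grip_force: 0.0
time_s: 42.95
eef_pos: [586.6, 60.7, 174.9]
ee_rot: [-0.0, 0.712, 0.702, 0.0]
force: [-0.1, 1.4, -0.1]
grip_width: 0.53
grip_force: 0.0
[586.613  60.565 174.802] 1.55576627660196
```

View pics/w10b.png

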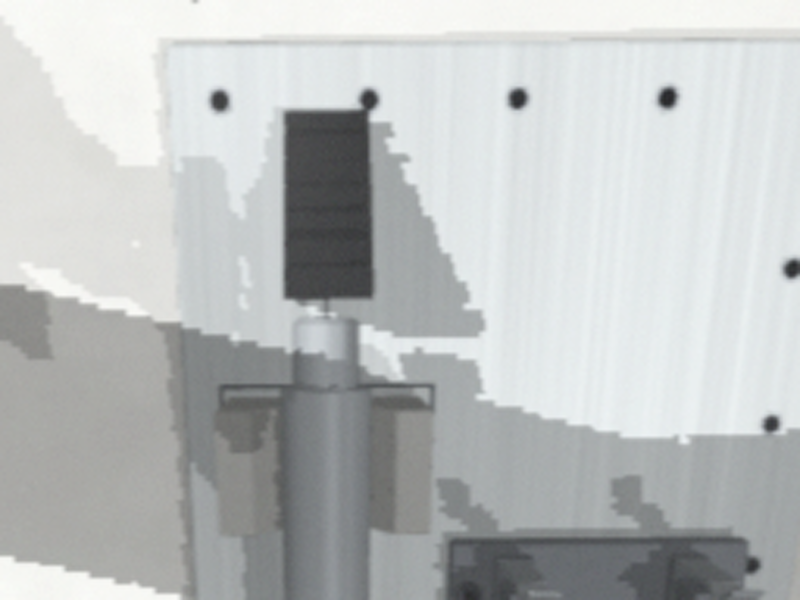

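The black stairs stand in line beyond the spigot: the tall edge is at row 298 and the spigot end at row 318, a gap of about 6 mm. Next is the probe, measured by numbers only since the picture allowance is used up.

```bash
python3 - <<'E'
from h import *
im,m=load("w10")
q=lambda l,z:px2w(m,np.array(l,float)/3.125+[150,0]-.3,z)
print("tall edge",q([(285,298),(373,298)],52),"low",q([(286,112),(369,112)],22),"spigot",q([(327,318)],55))
go(410,-325,170,.128,24,half=False)
E
```

```text
tall edge [[577.947 143.792  52.   ]
 [601.292 143.44   52.   ]] low [[578.397 193.114  22.   ]
 [601.553 192.763  22.   ]] spigot [[589.013 138.608  55.   ]]
rows x24: [-0.743  0.205  0.008] turn z/row 0.4260676134395855 | dxyz tool [-388.176 -170.798    4.789] dyaw -1.42776627660196 tilt [ 0. -0.]
```

```bash
python3 -m crank '[[[-0.74,0.2,0,0,0,0.426,45],[-0.74,0.2,0,0,0,0.426,45],[-0.74,0.2,0,0,0,0.426,45],[-0.74,0.2,0,0,0,0.426,45],[-0.74,0.2,0,0,0,0.426,45],[-0.74,0.2,0,0,0,0.426,45],[-0.74,0.2,0,0,0,0.426,45],[-0.74,0.2,0,0,0,0.426,45]]]' && python3 -m crank '[[[-0.74,0.2,0,0,0,0.426,45],[-0.74,0.2,0,0,0,0.426,45],[-0.74,0.2,0,0,0,0.426,45],[-0.74,0.2,0,0,0,0.426,45],[-0.74,0.2,0,0,0,0.426,45],[-0.74,0.2,0,0,0,0.426,45],[-0.74,0.2,0,0,0,0.426,45],[-0.74,0.2,0,0,0,0.426,45]]]' && python3 -m crank '[[[-0.75,0.21,0,0,0,0.426,45],[-0.75,0.21,0,0,0,0.426,45],[-0.75,0.21,0,0,0,0.426,45],[-0.75,0.21,0,0,0,0.426,45],[-0.75,0.21,0,0,0,0.426,45],[-0.75,0.21,0,0,0,0.426,45],[-0.75,0.21,0,0,0,0.426,45],[-0.75,0.21,0,0,0,0.426,45]]]' && python3 -m crank '[[[0,0,0,0,0,0,45],[0,0,0,0,0,0,45],[0,0,0,0,0,0,45],[0,0,0,0,0,0,45],[0,0,0,0,0,0,45],[0,0,0,0,0,0,45],[0,0,0,0,0,0,45],[0,0,0,0,0,0,45]]]' && python3 - <<'E'
from h import *
im,m=snap("wrist","w11"); T=pose(); print(T[:3,3],yaw(T))
hsv=cv2.cvtColor(im,cv2.COLOR_BGR2HSV)
red=cv2.inRange(hsv,(0,90,60),(8,255,255))|cv2.inRange(hsv,(172,90,60),(180,255,255))
n,l,st,c=cv2.connectedComponentsWithStats(red); print("red",[(st[i,4],c[i],px2w(m,c[i],8)[0]) for i in range(1,n) if st[i,4]>1])
p=w2px(m,[[484.5,-319,8],[434,-325,8],[367.3,-334,8]]);print("expected cap,mid,tip px",p)
g=cv2.cvtColor(im,cv2.COLOR_BGR2GRAY)
u=int(p[1,0])
for r in range(int(p[0,1])-12,int(p[2,1])+14,3): print(r,g[r,u-22:u+23:2])
E
```

```text
time_s: 43.8
eef_pos: [592.7, -92.3, 174.7]
ee_rot: [-0.0, 0.858, 0.513, -0.0]
force: [1.0, -0.5, 0.3]
grip_width: 0.525
grip_force: 0.0
time_s: 44.6
eef_pos: [528.3, -229.9, 174.8]
ee_rot: [-0.0, 0.955, 0.296, -0.0]
force: [0.9, 0.6, -0.2]
grip_width: 0.525
grip_force: 0.0
time_s: 45.4
eef_pos: [406.9, -325.3, 174.8]
ee_rot: [0.0, 0.998, 0.063, 0.0]
force: [0.2, -0.4, 0.1]
grip_width: 0.526
grip_force: 0.0
time_s: 46.2
eef_pos: [407.5, -325.0, 174.8]
ee_rot: [-0.0, 0.998, 0.064, 0.0]
force: [-0.1, -0.2, 0.0]
grip_width: 0.527
grip_force: 0.0
[ 407.455 -325.026  174.8  ] 0.12750237606786377
red [(np.int32(2), array([511. , 173.5]), array([ 446.556, -590.034,    8.   ])), (np.int32(2), array([500.5, 177.5]), array([ 441.014, -580.792,    8.   ])), (np.int32(1384), array([498.493, 207.667]), array([ 408.289, -591.527,    8.   ])), (np.int32(14), array([394.071, 194.143]), array([ 408.881, -474.886,    8.   ])), (np.int32(7), array([258.286, 213.429]), array([ 368.381, -333.605,    8.   ]))]
expected cap,mid,tip px [[259.09  101.338]
 [258.377 153.315]
 [258.514 214.383]]
89 [169 169 16
[... 3934 characters left out ...]
69 171]
209 [170 171 170 170 169 171 170 171 162 155 141 138 129 172 171 172 171 173
 171 171 171 169 170]
212 [169 170 170 170 170 170 170 171 163 153 117 103  97 170 171 172 172 172
 171 171 170 170 171]
215 [170 170 170 169 170 170 170 171 171 170 155 119 147 171 171 172 171 172
 171 171 171 171 170]
218 [169 170 170 170 171 170 171 171 171 171 170 171 171 171 170 169 171 171
 170 171 171 171 170]
221 [170 169 169 169 170 171 171 170 170 169 171 169 169 170 171 171 171 169
 171 171 170 170 171]
224 [169 170 170 169 169 170 170 170 169 169 170 168 169 169 169 171 172 171
 170 171 169 167 168]
227 [171 170 169 169 167 167 167 169 168 168 169 169 169 169 170 170 172 171
 171 170 169 168 171]
```

```bash
python3 - <<'E'
from h import *
im,m=load("w11")
E=px2w(m,[(257.3,108.7),(258.0,195.8)],[15,15]);d=(E[0]-E[1])[:2];print(E,np.linalg.norm(d),"ang",np.arctan2(d[1],d[0]),"mid",E.mean(0))
t=px2w(m,[258.3,214.8],8)[0];u=d/np.linalg.norm(d);print("tip",t,"origin by tip",t[:2]+68*u)
a=E.mean(0);go(a[0],a[1],60,np.arctan2(d[1],d[0]))
E
```

```text
[[ 477.716 -318.071   15.   ]
 [ 390.753 -330.249   15.   ]] 87.81130817884716 ang 0.13913582968760208 mid [ 434.234 -324.16    15.   ]
tip [ 366.783 -333.832    8.   ] origin by tip [ 434.126 -324.402]
rows x8: [0.133 0.013 0.574] turn z/row -0.010414809274565676 | dxyz tool [ 26.672   2.55  114.8  ] dyaw 0.011633453619738443 tilt [-0. -0.]
```

```bash
python3 -m crank '[[[0.13,0.02,0.5,0,0,-0.01,45],[0.13,0.02,0.7,0,0,-0.01,45],[0.13,0.02,0.8,0,0,-0.01,45],[0.13,0.02,0.8,0,0,-0.01,45],[0.13,0.02,0.8,0,0,-0.01,45],[0.13,0.02,0.7,0,0,-0.01,45],[0.14,0.02,0.6,0,0,-0.01,45],[0.14,0.01,0.4,0,0,-0.01,45]]]' && python3 -m crank '[[[0,0,0.4,0,0,0,40],[0,0,0.4,0,0,0,40],[0,0,0.3,0,0,0,40],[0,0,0.2,0,0,0,40],[0,0,0.12,0,0,0,40],[0,0,0.06,0,0,0,40],[0,0,0,0,0,0,40],[0,0,0,0,0,0,40]]]'
```

```text
time_s: 47.05
eef_pos: [434.1, -324.9, 40.6]
ee_rot: [-0.001, 0.998, 0.069, -0.0]
force: [-0.2, -0.5, -0.1]
grip_width: 0.525
grip_force: 0.0
time_s: 47.85
eef_pos: [434.3, -325.4, 5.6]
ee_rot: [0.0, 0.998, 0.069, 0.0]
force: [-0.6, -0.8, 0.3]
grip_width: 0.472
grip_force: 0.0
```

```bash
python3 -m crank '[[[0,0,0.06,0,0,0,40],[0,0,0.06,0,0,0,40],[0,0,0,0,0,0,0],[0,0,0,0,0,0,0],[0,0,0,0,0,0,0],[0,0,0,0,0,0,0],[0,0,0,0,0,0,0],[0,0,0,0,0,0,0]]]' 80 && python3 -m crank '[[[0,0,-0.3,0,0,0,0],[0,0,-0.7,0,0,0,0],[0,0,-0.8,0,0,0,0],[0,0,-0.8,0,0,0,0],[0,0,-0.9,0,0,0,0],[0,0,-0.9,0,0,0,0],[0,0,-0.8,0,0,0,0],[0,0,-0.3,0,0,0,0]]]' 80 && python3 - <<'E'
from h import *
go(590,48,140,-.0115,20);go(590,48,140,-.0115,16)
E
```

```text
time_s: 48.65
eef_pos: [434.3, -325.4, 2.5]
ee_rot: [0.0, 0.998, 0.069, 0.0]
force: [-1.1, 1.1, 5.6]
grip_width: 0.149
grip_force: 78.3
time_s: 49.45
eef_pos: [434.6, -325.7, 141.7]
ee_rot: [0.001, 0.998, 0.069, 0.001]
force: [0.0, 0.1, -0.5]
grip_width: 0.151
grip_force: 78.2
rows x20: [ 0.361 -0.726  0.002] turn z/row 0.053771693487917105 | dxyz tool [ 205.523 -348.68     1.175] dyaw -0.15015889531797555 tilt [0.002 0.003]
rows x16: [ 0.452 -0.907  0.003] turn z/row 0.06721461685989638 | dxyz tool [ 205.523 -348.68     1.175] dyaw -0.15015889531797555 tilt [0.002 0.003]
```

```bash
python3 -m crank '[[[0.45,-0.7,0,0,0,0.067,0],[0.45,-0.9,0,0,0,0.067,0],[0.45,-0.91,0,0,0,0.067,0],[0.45,-0.91,0,0,0,0.067,0],[0.45,-0.91,0,0,0,0.067,0],[0.45,-0.91,0,0,0,0.067,0],[0.45,-0.91,0,0,0,0.067,0],[0.45,-0.91,0,0,0,0.067,0]]]' && python3 -m crank '[[[0.45,-0.91,0,0,0,0.067,0],[0.45,-0.91,0,0,0,0.067,0],[0.45,-0.91,0,0,0,0.067,0],[0.45,-0.91,0,0,0,0.067,0],[0.45,-0.91,0,0,0,0.067,0],[0.45,-0.91,0,0,0,0.067,0],[0.45,-0.91,0,0,0,0.067,0],[0.45,-0.91,0,0,0,0.067,0]]]' && python3 -m crank '[[[0,-0.18,0,0,0,0,0],[0,0,0,0,0,0,0],[0,0,0,0,0,0,0],[0,0,0,0,0,0,0],[0,0,0,0,0,0,0],[0,0,0,0,0,0,0],[0,0,0,0,0,0,0],[0,0,0,0,0,0,0]]]' && python3 - <<'E'
from h import *
im,m=snap("wrist","w12"); T=pose(); print(T[:3,3],yaw(T),sense()["grip_width"])
g=cv2.cvtColor(im,cv2.COLOR_BGR2GRAY)
p=w2px(m,[[627,69,23],[627,35,23],[723,69,23],[723,35,23],[627,52,23],[723,52,23]]);print(p)
u=int(p[4,0])
for r in list(range(int(p[5,1])-14,int(p[4,1])+12,5)): print(r,g[r,u-36:u+37:2])
E
```

```text
time_s: 50.25
eef_pos: [505.1, -139.1, 139.1]
ee_rot: [-0.0, 0.999, 0.032, -0.001]
force: [0.9, 0.1, -2.1]
grip_width: 0.152
grip_force: 78.3
time_s: 51.05
eef_pos: [589.5, 45.4, 139.0]
ee_rot: [-0.0, 1.0, -0.006, -0.001]
force: [-0.2, -0.3, -1.4]
grip_width: 0.147
grip_force: 78.3
time_s: 51.85
eef_pos: [589.5, 48.8, 139.8]
ee_rot: [-0.0, 1.0, -0.006, -0.0]
force: [-0.6, -0.1, -1.2]
grip_width: 0.146
grip_force: 78.3
[589.532  48.833 139.809] -0.011133565816358692 0.15195788111007905
[[231.385 150.901]
 [271.041 150.457]
 [226.958  24.635]
 [271.847  24.046]
 [251.207 150.679]
 [249.395  24.341]]
10 [126 125 126 125 127 127 126 126 126 127 126 126 126 126 125 125 127 127
 126 126 126 127 127 127 126 126 127 126 127 126 128 127 127 127 127 127
 127]
15 [124 124 123 125 124 125 124 124 125 124 124 125 118 115 114 122 123 125
 125 125 129 126 128 127 127 126 126 127 128 128 129 127 129 128 129 129
 129]
20 [129 128 128 128 129 129 130 130 128 128 126 118  45  35  32  78 123 127
 128 129 127 127 128 129 128 129 128 128 128 127 128 128 127 129 127 129
 128]
25 [128 129 129 128 128 127 12
[... 3622 characters left out ...]
45  44  51  68  76  76  74  76  76  77 105 127 127 127 127 126 127 128
 128]
145 [ 97  98  97  96  97 112 123 112  89  75  75  76  76  62  62  61  49  43
  35  42  56  73  76  75  75  76  74  76 103 125 125 124 125 126 124 126
 123]
150 [100 100 113 102 121 125 129 127 105  91  82  85  84  84  81  84  86  87
  85  82  82  85  84  84  87  88  89 111 125 127 127 128 128 126 127 129
 127]
155 [110 108 108 109 109 117 126 125 126 126 126 126 125 126 125 126 126 125
 125 125 124 126 127 126 125 127 125 127 127 127 127 125 100  97  99  97
  97]
160 [106 107 107 120 103 103 126 124 124 125 125 126 126 124 125 125 125 126
 126 126 126 125 125 127 127 124 126 125 126 126 125 125  83 122  95  90
  92]
```

```bash
python3 - <<'E'
from h import *
im,m=load("w12"); t=np.array([589.53,48.83,139.81]); yw=-.0111; z=t[2]+5.5
g=cv2.cvtColor(im,cv2.COLOR_BGR2GRAY).astype(float)
def edges(r):
    d=np.diff(g[r]); return d
for r in (88,100,110):
    row=g[r]; L=np.interp(105,row[232:226:-1],np.arange(232,226,-1)); Rr=np.interp(105,row[268:276],np.arange(268,276))
    P=px2w(m,[(L,r),(Rr,r)],23); print("foot",L,Rr,P[:,1],P[:,:2].mean(0))
col=g[:,245:256].mean(1); rn=np.interp(105,col[148:156],np.arange(148,156)); rf=np.interp(-105,-col[18:26],-0+np.arange(18,26)) 
print("ends",rn,rf,px2w(m,[(250,rn),(250,rf)],[23,23]))
ax=np.array([np.cos(yw),np.sin(yw),0])
P=np.array([t+[0,0,5.5]+k*ax for k in (10,20,30,40,45,52)]);print(w2px(m,P))
for k in (20,35,50):
    q=w2px(m,[t+[0,0,5.5]+k*ax])[0]; r=int(round(q[1])); u=int(q[0]); print(k,r,u,g[r,u-26:u+28:2].astype(int))
u=int(w2px(m,P[5:])[0,0]); r=int(w2px(m,P[5:])[0,1]); print("col",r,g[r-24:r+30:2,u].astype(int))
E
```

```text
foot 227.84615384615384 271.83870967741933 [70.073 34.679] [677.605  52.376]
foot 228.6875 271.7857142857143 [69.743 34.656] [668.403  52.2  ]
foot 228.73333333333332 271.5833333333333 [70.002 34.766] [660.569  52.384]
ends 150.79569892473117 24.198606271777003 [[626.911  53.036  23.   ]
 [723.09   51.54   23.   ]]
[[256.134 246.838]
 [256.173 228.632]
 [256.214 209.639]
 [256.257 189.808]
 [256.279 179.56 ]
 [256.311 164.823]]
20 229 256 [118 119 118 120 100  75  87  89  93  96  98 101 104 105 103 103 103 102
  98  90 126 152 152 149 152 150 115]
35 200 256 [101 102 102  99  76  77  87  90  93  97  98 102 104 106 104 103 103 101
  99  95  89 107 113 111 113 113 113]
50 169 256 [123 124 124 123 122  79  28  33  30  26  31  32  31  33  33  33  35  33
  34  74 123 122  98  97  77  89  78]
col 164 [ 59  60  61  70  74  84 120 126 126 127 124 125  62  27  28  34  34  32
  35  34  33  34  40 100 105 105 105]
```

```bash
python3 - <<'E'
from h import *
def ray(n,uv):
    m=camera_model(n);T=m["world_from_camera"];u=np.array(uv)/1.5625
    d=T[:3,:3]@[(u[0]-m["cx"])/m["fx"],-(u[1]-m["cy"])/m["fy"],-1];return T[:3,3],d/np.linalg.norm(d)
for a,b,n in (((165,110),(90,257),"kb top L"),((460,100),(335,163),"kb top R"),((195,178),(130,333),"kb bot L"),((458,165),(352,238),"kb bot R")):
    o1,d1=ray("top",a);o2,d2=ray("scene",b)
    s=np.linalg.lstsq(np.c_[d1,-d2],o2-o1,rcond=None)[0];p,q=o1+s[0]*d1,o2+s[1]*d2;print(n,(p+q)/2,np.linalg.norm(p-q))
go(675,51.2,76,-.0115)
E
```

```text
kb top L [848.195 327.154 124.736] 5.7207378783287215
kb top R [ 843.889 -113.5    127.98 ] 7.485954138599539
kb bot L [775.609 326.015  19.774] 2.85046795709211
kb bot R [ 795.693 -114.87   -16.956] 5.851087719304892
rows x8: [ 0.427 -0.017  0.319] turn z/row 0.0003280489404993506 | dxyz tool [85.435 -3.318 63.811] dyaw -0.0003664341836411289 tilt [ 0. -0.]
```

```bash
python3 -m crank '[[[0.3,-0.02,0,0,0,0,0],[0.5,-0.02,0,0,0,0,0],[0.6,-0.02,0.1,0,0,0,0],[0.6,-0.02,0.3,0,0,0,0],[0.6,-0.02,0.5,0,0,0,0],[0.5,-0.02,0.6,0,0,0,0],[0.3,-0.02,0.6,0,0,0,0],[0,0,0.45,0,0,0,0]]]' && python3 -m crank '[[[0,0,0,0,0,0,0],[0,0,0,0,0,0,0],[0,0,0,0,0,0,0],[0,0,0,0,0,0,0],[0,0,0,0,0,0,0],[0,0,0,0,0,0,0],[0,0,0,0,0,0,0],[0,0,0,0,0,0,0]]]' && python3 - <<'E'
from h import *
im,m=snap("wrist","w13"); T=pose(); t=T[:3,3]; yw=yaw(T); print(t,yw,sense()["force"])
g=cv2.cvtColor(im,cv2.COLOR_BGR2GRAY).astype(int)
ax=np.array([np.cos(yw),np.sin(yw),0])
zj=68-t[2]
print("barrel 28,45,52",w2px(m,[t+[0,0,5.5]+k*ax for k in (28,45,52)]),"jaw tops",w2px(m,[t+[0,y,zj]+28*ax for y in (10,-10)]),"foot far end",w2px(m,[t+[0,y,23-t[2]]+48*ax for y in (17,-17)]))
for k in (20,28,36,45,52,58):
    q=w2px(m,[t+[0,0,5.5]+k*ax])[0]; r=int(round(q[1])); print(k,r,g[r,216:300:2])
E
```

```text
time_s: 52.7
eef_pos: [675.1, 51.5, 74.6]
ee_rot: [-0.0, 1.0, -0.006, -0.0]
force: [-0.5, -0.1, -1.3]
grip_width: 0.15
grip_force: 78.3
time_s: 53.5
eef_pos: [674.6, 51.4, 76.1]
ee_rot: [0.0, 1.0, -0.006, -0.0]
force: [-0.3, 0.1, -0.8]
grip_width: 0.147
grip_force: 78.3
[674.556  51.47   76.04 ] -0.011039741493863019 [ 0.314  0.513 -1.275]
barrel 28,45,52 [[256.224 213.527]
 [256.3   179.589]
 [256.334 164.854]] jaw tops [[237.086 204.243]
 [275.065 203.854]] foot far end [[229.47  151.645]
 [282.047 151.064]]
20 229 [102 102 102 102 102 101 102 102  79  79  80  76  79  90  93  95 100 103
 105 108 110 107 108 108 105 101  93  81  82  81  83  81 118 129 162 181
 182 181 183 183 182 183]
28 214 [104 104 105 104 105 103 104 101  76  80  80  74  79  91  92  95 101 101
 106 110 109 108 107 108 107 105  97  87  83  82  83  85 112 132 132 136
 176 182 184 184 184 185]
36 198 [106 106 106 105 106 105  95  82  73  73  73  74  80  89  93  96  99 104
 108 109 109 108 108 108 107 104 100  96  90  77  80  81  82 106 121 134
 135 134 141 183 184 185]
45 180 [104 104 102 102 118 129 105  91  65  65  71  76  39  31  32  32  34  35
  35  37  36  35  33  36  34  34  40  80  73  79  79  81  86 126 128 128
 127 127 129 128 130 141]
52 165 [130 131 129 130 130 118 104  89  80  82  83  79  82  80  54  38  33  29
  32  32  34  32  31  37  46  74  81  81  82  81  82  83  85 120 129 129
 130 130 129 130 129 129]
58 152 [129 129 127 129 128 128 124  86  81  82  81  82  82  82  82  84  82  84
  79  79  75  79  80  83  82  81  81  80  80  82  81  82  82 114 128 127
 129 128 127 129 129 127]
```

```bash
python3 -m crank '[[[0.01,0.05,0.1,0,0,0,0],[0,0,0.1,0,0,0,0],[0,0,0.1,0,0,0,0],[0,0,0.1,0,0,0,0],[0,0,0.05,0,0,0,0],[0,0,0,0,0,0,0],[0,0,0,0,0,0,0],[0,0,0,0,0,0,0]]]' 100 && python3 -m crank '[[[0,0,0.04,0,0,0,0],[0,0,0.04,0,0,0,0],[0,0,0.04,0,0,0,0],[0,0,0.04,0,0,0,0],[0,0,0,0,0,0,0],[0,0,0,0,0,0,0],[0,0,0,0,0,0,0],[0,0,0,0,0,0,0]]]' 100
```

```text
time_s: 54.35
eef_pos: [674.9, 50.2, 65.0]
ee_rot: [0.0, 1.0, -0.006, 0.0]
force: [0.7, -0.9, 0.1]
grip_width: 0.141
grip_force: 99.9
time_s: 55.15
eef_pos: [674.8, 50.2, 60.9]
ee_rot: [0.0, 1.0, -0.006, 0.0]
force: [-0.2, -0.8, -1.5]
grip_width: 0.143
grip_force: 99.9
```

```bash
python3 -m crank '[[[0,0,0.04,0,0,0,0],[0,0,0.04,0,0,0,0],[0,0,0.04,0,0,0,0],[0,0,0.04,0,0,0,0],[0,0,0,0,0,0,0],[0,0,0,0,0,0,0],[0,0,0,0,0,0,0],[0,0,0,0,0,0,0]]]' && python3 -m crank '[[[0,0,0.04,0,0,0,0],[0,0,0.04,0,0,0,0],[0,0,0.04,0,0,0,0],[0,0,0.04,0,0,0,0],[0,0,0,0,0,0,0],[0,0,0,0,0,0,0],[0,0,0,0,0,0,0],[0,0,0,0,0,0,0]]]'
```

```text
time_s: 55.95
eef_pos: [675.7, 50.2, 58.7]
ee_rot: [0.0, 1.0, -0.006, 0.002]
force: [-1.4, 0.1, 8.6]
grip_width: 0.135
grip_force: 101.3
time_s: 56.75
eef_pos: [674.8, 50.2, 52.6]
ee_rot: [-0.0, 1.0, -0.006, -0.0]
force: [2.9, 0.8, 0.7]
grip_width: 0.142
grip_force: 100.8
```

```bash
python3 -m crank '[[[0,0,0.04,0,0,0,0],[0,0,0.04,0,0,0,0],[0,0,0.04,0,0,0,0],[0,0,0.04,0,0,0,0],[0,0,0,0,0,0,0],[0,0,0,0,0,0,0],[0,0,0,0,0,0,0],[0,0,0,0,0,0,0]]]' && python3 -m crank '[[[0,0,0.03,0,0,0,0],[0,0,0.03,0,0,0,0],[0,0,0,0,0,0,0],[0,0,0,0,0,0,0],[0,0,0,0,0,0,0],[0,0,0,0,0,0,0],[0,0,0,0,0,0,0],[0,0,0,0,0,0,0]]]'
```

```text
time_s: 57.55
eef_pos: [674.3, 50.3, 48.0]
ee_rot: [-0.0, 1.0, -0.006, -0.001]
force: [-1.2, 0.7, -10.5]
grip_width: 0.138
grip_force: 99.9
time_s: 58.35
eef_pos: [675.0, 50.1, 47.6]
ee_rot: [0.0, 1.0, -0.006, 0.0]
force: [0.6, 0.4, -2.7]
grip_width: 0.139
grip_force: 100.3
```

```bash
python3 -m crank '[[[0,0,0.03,0,0,0,0],[0,0,0,0,0,0,0],[0,0,0,0,0,0,15],[0,0,0,0,0,0,20],[0,0,0,0,0,0,25],[0,0,0,0,0,0,30],[0,0,0,0,0,0,30],[0,0,0,0,0,0,30]]]' && python3 -m crank '[[[0,0,-0.2,0,0,0,30],[0,0,-0.5,0,0,0,30],[0,0,-0.8,0,0,0,30],[0,0,-1,0,0,0,30],[0,0,-1,0,0,0,30],[-0.3,0,-0.8,0,0,0,30],[-0.8,0,-0.3,0,0,0,30],[-1,0,0,0,0,0,30]]]' && python3 -m crank '[[[-0.8,0,0,0,0,0,30],[-0.4,0,0,0,0,0,30],[0,0,0,0,0,0,30],[0,0,0,0,0,0,30],[0,0,0,0,0,0,30],[0,0,0,0,0,0,30],[0,0,0,0,0,0,30],[0,0,0,0,0,0,30]]]' && python3 - <<'E'
from h import *
im,m=snap("wrist","w14"); T=pose(); t=T[:3,3]; print(t,yaw(T))
g=cv2.cvtColor(im,cv2.COLOR_BGR2GRAY).astype(int)
hsv=cv2.cvtColor(im,cv2.COLOR_BGR2HSV)
red=cv2.inRange(hsv,(0,90,50),(8,255,255))|cv2.inRange(hsv,(172,90,50),(180,255,255))
n,l,st,c=cv2.connectedComponentsWithStats(red); print("red",[(st[i,4],c[i]) for i in range(1,n) if st[i,4]>1])
o=np.array([675,50.3,52.5]);ax=np.array([1,-.0115,0])
for z in (52.5,65): print(z,w2px(m,[o+[0,0,z-52.5]+k*ax for k in (-68,-45,0,45,52)]))
for k in (-60,-45,-35,-10,10,38,48,56):
    q=w2px(m,[o+k*ax])[0]; r=int(round(q[1])); u=int(q[0]); print(k,r,u,g[r,u-24:u+25:2])
u,r=w2px(m,[o+52*ax])[0].astype(int);print(r,g[r-14:r+30,u])
E
```

```text
time_s: 59.15
eef_pos: [674.8, 50.2, 46.5]
ee_rot: [0.0, 1.0, -0.006, 0.0]
force: [0.4, 1.0, -0.5]
grip_width: 0.349
grip_force: 0.0
time_s: 59.95
eef_pos: [622.6, 50.6, 164.1]
ee_rot: [0.0, 1.0, -0.006, 0.002]
force: [-0.3, -0.3, 0.4]
grip_width: 0.353
grip_force: 0.0
time_s: 60.75
eef_pos: [592.4, 51.1, 161.4]
ee_rot: [-0.0, 1.0, -0.006, -0.0]
force: [0.1, -0.5, 0.7]
grip_width: 0.352
grip_force: 0.0
[592.402  51.095 161.441] -0.011077162855576271
red [(np.int32(21), array([254.238, 176.524]))]
52.5 [[255.268 178.865]
 [255.312 152.133]
 [255.405  95.112]
 [255.509  30.85 ]
 [255.527  20.113]]
65 [[255.314 182.846]
 [255.361 154.915]
 [255.461  95.08 ]
 [255.576  27.219]
 [255.595  15.837]]
-60 170 255 [115 114 105  92  91 106 118 116 116 117 102  94 101 107 116 117 116 116
 116 114 105  92  91  90  67]
-45 152 255 [ 94  93  94  91  95  93  90  76  77  85  91  95  98  96  93  88  93 118
 119 120 120 118 120 119 121]
-35 140 255 [ 95  94  82  61  59  58  61  64  79  85  90  95  99  97  93  88  69  73
  73  73  73 110 121 121 121]
-10 108 255 [ 95  95  79  62  60  62  61  66  80  86  89  95 102  99  96  91  81  74
  75  75  75 103 124 124 124]
10 82 255 [ 97  97  69  63  60  61  63  68  80  84  91  97 103 101  96  93  88  76
  76  77  76  93 125 127 127]
38 41 255 [ 97  85  74  75  75  69  63  73  82  87  93 102 109 105  97  96  89  80
  76  77  75  76 123 126 126]
48 26 255 [119 120 118 120 119 118 106  58  24  23  22  30  25  27  24  24  46 118
 121 121 121 122 120 122 122]
56 14 255 [119 119 121 121 121 120 119 122 118 120 120 121 122 122 121 120 120 121
 120 121 121 121 122 121 121]
20 [121 120 121 120 111 118 121 121 122 121 123 120 120 114  61  34  26  23
  26  31  25  27  30  42  86 106 109 110 109 109 109 109 109 109 109 109
 110 109 108 107 108 109 108 108]
```

```bash
python3 -c "
from rig import *
print(finish_job())"
```

```text
the job is handed in; nothing more can be done
None
```

The job is handed in at about 61 s with no verdict returned: both V-blocks are in their outlines with the shaft across them (spigot left), the step block is about 6 mm beyond the spigot, and the probe is snapped home with its red tip towards the shaft. I checked the probe's seating only from pixel values, because the picture allowance was used up.

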